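# Clear the breakfast crusts and hold the toaster's crumb tray tipped over the waste tray

## Robot

A 7-joint arm with a two-finger parallel gripper is mounted at the origin on the work surface. World frame = base frame: x ahead of the robot, y to its left, z up, the work surface at z = 0. Lengths are in m, angles in rad, forces in N, time in s.
With the tool pointing down it reaches from about 0.425 to 0.875 m from the base axis. Payload 4.7 kg.
Tool frame: the origin (TCP) lies at the very end of the fingers, on their centre line; the grasp point (between the pads) lies behind it (env.pinch_z is the z of the grasp point in the tool frame, in m); z points along the fingers, y is the direction in which the jaws open and shut (so a half turn about z gives the same grasp; the last joint's range is limited). The gripper opens to 85 mm and grips with 20 to 120 N. Pads are 22 mm wide; open, the fingers measure 114 mm over their backs; the gripper's body (76 mm by 85 mm) begins 54 mm behind the grasp point. The pads swing forward as they close: fully open they stand 13 mm farther back than shut.
Start: joints at [-1.103, 0.321, -0.07, 1.45, 0.023, 1.371, -0.057], TCP at [0.285, 0.584, 0.231] pointing down, gripper open.
Joint ranges: [-2.86, 2.86], [-0.3, 2.09], [-1.38, 1.24], [0.06, 2.45], [-1.56, 4.7], [0.09, 2.05], [-2.69, 2.69]. Speed limits (rad/s): [2.57, 2.57, 3.14, 3.14, 3.14, 3.14, 3.14].

## Interface

Orientations are given as [roll, pitch, yaw] about the fixed x, y, z axes, in that order (R = Rz(yaw) Ry(pitch) Rx(roll)).
In Python, from cell import env gives the robot as it stands.
- The arm moves only by the shell command python3 -m handwheel 'ROWS' [FORCE]. ROWS is a JSON object of lists of equal length, an entry for each row: "xyz": the shift along the tool's x, y, z in units of 40 mm (1.0 is 40 mm), a list of three; "spin": the turn about the tool's z in units of 8 degrees (1.0 is 8 degrees); "jaw": the finger opening in mm, from 0 to 85.4. A call has 1 to 20 rows; each row shifts and turns the pose as measured when the row begins, along the tool's axes as they then stand; what a row does not reach is not made up. A row lasts 1/10 s, in which the tool goes at most 50 mm and 8.59 degrees, less where a joint would pass 70% of its speed; a pose out of reach is approached as far as the arm can. A call is refused whole if a number of a shift passes 1 or a number of a turn 1, either way. A call with a gripper value outside its range is refused whole. The fingers move at their own pace and stop on an object; FORCE is the grip in N (left out, the last holds). Time passes only in rows, so rows that do not move let the fingers close. It gives the time, the measured TCP pose, the force and the opening at its end, in the units of the state.
- env.observe(): the state, without advancing time (a new reading comes with each control period).
- env.read_camera(name): name is "scene" or "side" or "wrist"; returns the picture (480x640x3 uint8, red, green, blue); there is no depth.
- env.camera_info(name): a dict with "fovy" (degrees; the focal length in pixels is half the picture's height over the tangent of half this angle, whatever the lens; pixels are square), "cx", "cy" (the principal point, pixels), "R" (3x3) and "t" (3): a world point X has camera coordinates R X + t. Camera axes: x right, y down, z forward; pixel columns grow to the right and rows downward; lengths in m; the calibration is good to about 2 mm. The wrist camera is an equidistant fisheye: a pixel r from the principal point sees the ray r / f radians off the axis. A picture is of the moment at which its call begins: read the wrist's pose just before it. camera_info takes no time and is no camera call; for the wrist camera it gives the pose at the moment of the call.
- env.sign_off(): hands the job in, once; it reports no verdict.
The state is a dict: "clock": time; "joint_positions": joint angles; "joint_velocities": joint speeds; "joint_efforts": joint torques, N m; "eef_pos": TCP position; "ee_rot": TCP orientation; "force": force on the tool from outside, world axes, zero at the start; "moment": the same for the moment, N m; "grip_width": opening from 0.0 (shut) to 1.0 (fully open).
Only numpy, scipy, OpenCV 4.12 (cv2) and the standard library are available. Lean on these libraries where they do the work, as an engineer would, in place of code of your own. Each camera call takes 0.05 s, during which the arm holds its last target.

## Task

Hold the wooden scraper block and wipe all three crusts off the bread board into the shallow waste tray at the board's end, without touching the crusts with the fingers, then leave the scraper standing upright on the board. Then draw the crumb tray out of the toaster by its grip, lift it, and finish while holding it still over the middle of the waste tray, at least 15 cm above the table and tipped sideways or endways by about 45 degrees so that its crumbs run off, carried by the gripper alone. Leave the jar, mug, tin, spoon and shaker where they are.

Things in the scene. Friction and masses are not known exactly. Their poses are not given: they have to be found in the camera images.
- board: Fixed white plastic bread board, 200 (its x) x 300 (its y) x 32 thick, origin at the centre of its underside, so its top is at z = 32. Its -y end adjoins the catch tray; its +y end is the far end. Sizes in mm.
- catch: Fixed shallow open aluminium waste tray, 240 (x) x 150 (y), walls 26 high and 3 thick, origin at the centre of its underside. It lies against the board's -y end (3 mm gap), its axes along the board's; its rim is 6 mm lower than the board's top. It is the only open tray beside the board. Sizes in mm.
- scraper: Loose scraper block standing on the board near the +y end: light wood with a black foot, 130 wide (its x) x 32 thick (its y) x 70 high (z), 160 g, origin at the centre of its underside. Grip it across the 32 mm thickness, from above. It is symmetrical, either face can push. Sizes in mm.
- crust1: Loose hard bread crust on the board between scraper and catch tray, about 26 x 18 x 13 high, 10 g, origin at the centre of its underside. The crusts start within 45 of the board's long centre line. Sizes in mm.
- crust2: Loose hard bread crust on the board between scraper and catch tray, about 28 x 16 x 12 high, 10 g, origin at the centre of its underside. The crusts start within 45 of the board's long centre line. Sizes in mm.
- crust3: Loose hard bread crust on the board between scraper and catch tray, about 22 x 20 x 14 high, 10 g, origin at the centre of its underside. The crusts start within 45 of the board's long centre line. Sizes in mm.
- toaster: Fixed pop-up toaster, steel, 300 long (x) x 180 (y) x 190 high, origin at the centre of its underside; it stands to the robot's right with its front end (-x end, plane at x = -150) turned to the left, towards the catch tray. Under its front is the slot for the crumb tray: 122 wide, 24 high above the table, running 280 deep along its x. Sizes in mm.
- crumbtray: The toaster's crumb tray, loose, 180 g: a flat steel tray 210 long (x) x 114 wide (y), rims 12 high, floor 3 thick, lying on the table and pushed about half-way into the toaster's slot, axes along the toaster's. Origin at the centre of its underside. 80 to 110 of its -x end stand out of the slot. It slides out freely along its own -x; its rims have 4 mm play on each side and 12 above. At its -x end stands a black upright grip plate. Sizes in mm.
- tray_grip (a point): Top centre of the crumb tray's grip plate, 50 above the tray's underside and 99 from the tray's origin along the tray's -x. The plate is 12 thick (along the tray's x), 46 wide (along y), and reaches from the tray's floor (3) up to 50: pinch it from above across its thickness. Axes as the tray's. Sizes in mm.
- jamjar: Bystander: jam jar, radius 33, height 100; origin at the centre of its underside. Leave it alone. Sizes in mm.
- mug: Bystander: white mug, radius 40, height 90, handle at its +y; origin at the centre of its underside. Leave it alone. Sizes in mm.
- teatin: Bystander: plain steel tea tin, radius 36, height 110; origin at the centre of its underside. Leave it alone. Sizes in mm.
- spoon: Bystander: steel spoon, 170 long, lying; origin near its middle. Leave it alone. Sizes in mm.
- shaker: Bystander: small white salt shaker, radius 20, height 72; origin at the centre of its underside. Leave it alone. Sizes in mm.
There are look-alikes about, which are no part of the job. Leave any purple look-alike of the crumbtray alone.

How it is judged:
By the outcome, as a careful person would: the job done as asked, in the order asked, and still so for the second after the job is handed in, while the arm keeps its last pose, push and grip.
It also fails if it takes over 61 s, if anything falls off the work surface, if the arm or the gripper's body presses on something with over 40 N, if the wrist force passes 120 N, or if a joint passes its speed limit or range.

## Working session

There is one attempt and no reset: what is moved stays moved. The work goes in short steps, Python scripts to look and compute and a shell command to move; the robot and the scene stay as the last step left them, time stands still between calls to the robot, and variables do not carry over. Pictures are saved under pics/ and viewed, and the job is handed in when it is done.

```bash
ls; mkdir -p pics; python3 - <<'E'
from cell import env
import cv2
print(env.observe(), env.pinch_z)
for n in ["scene","side","wrist"]:
    i=env.camera_info(n); print(n,i)
    cv2.imwrite(f"pics/{n}0.png",env.read_camera(n)[:,:,::-1])
E
```

```text
pics
{'clock': 0.0, 'joint_positions': array([-1.10291745,  0.32185845, -0.07008337,  1.45167171,  0.02258302,
        1.37080482, -0.05690317]), 'joint_velocities': array([ 0.00033558, -0.00240231, -0.00077727, -0.0003028 ,  0.00037951,
        0.00010069, -0.00052719]), 'joint_efforts': array([-2.59194967e-04, -4.93583143e+01, -3.82365715e-01, -3.14343810e+01,
        1.31001158e-02,  1.14465968e-02, -1.24344430e-05]), 'eef_pos': array([0.2847402 , 0.58371294, 0.23020212]), 'ee_rot': array([-3.13963892e+00,  8.21073153e-05,  2.68783651e+00]), 'force': array([ 0.01221683, -0.09318209,  1.10376666]), 'moment': array([ 0.01951567,  0.01387214, -0.01408505]), 'grip_width': 1.0013092038050135} -0.0187
scene {'fovy': 44.549534123809416, 'cx': 321.8493666098663, 'cy': 242.089007822745, 'R': array([[-0.4764124 ,  0.87919945, -0.00628898],
       [ 0.67222221,  0.3596285 , -0.64713572],
       [-0.56669967, -0.31253107, -0.76234888]]), 't': array([ 0.28692772, -0.25752689,  1.56114366])}
side {'fovy': 46.09237259871878, 'cx': 331.2443875565724, 'cy': 236.3021029453013, 'R': array([[ 0.86060811, -0.50871609, -0.02369845],
       [-0.30233654, -0.47291631, -0.8276127 ],
       [ 0.40981251,  0.71941511, -0.56079907]]), 't': array([-0.45216069,  0.18549723,  1.43890558])}
wrist {'fovy': 65.70646984690485, 'cx': 315.68168387473406, 'cy': 241.29775275531458, 'R': array([[ 4.37453474e-01,  8.99240608e-01, -8.86853963e-04],
       [ 8.64832960e-01, -4.20444578e-01,  2.74390795e-01],
       [ 2.46370472e-01, -1.20800187e-01, -9.61617858e-01]]), 't': array([-0.6490165 , -0.0346646 ,  0.37700345])}
```

View pics/scene0.png

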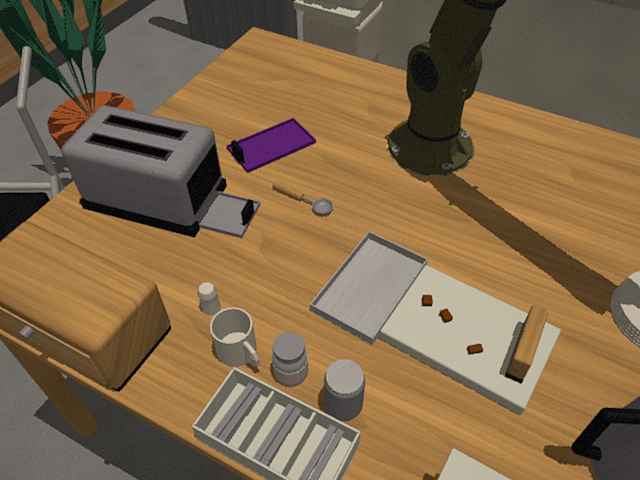

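View pics/side0.png

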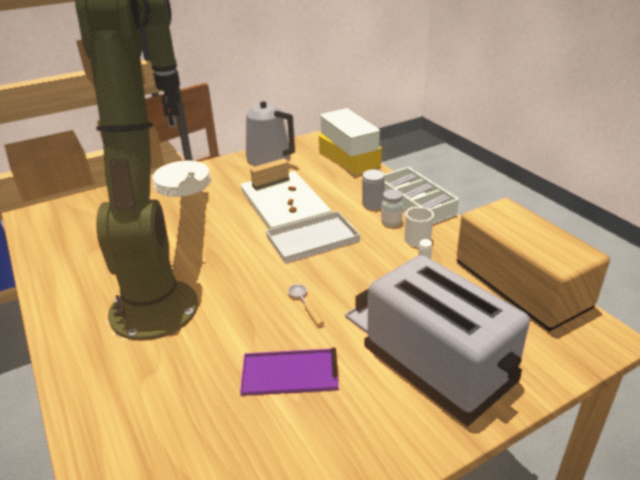

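View pics/wrist0.png

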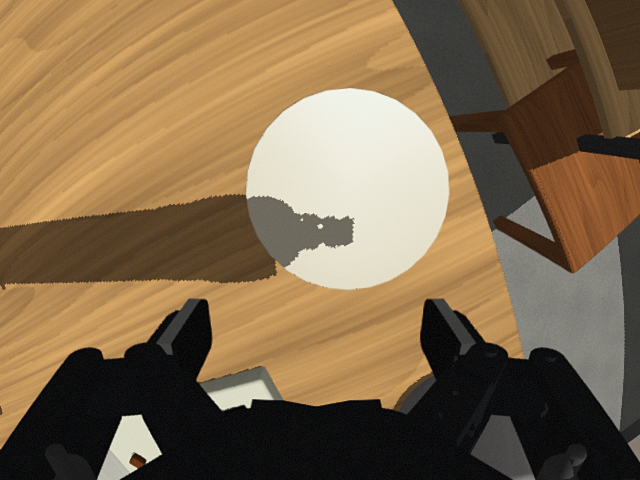

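The scene picture shows the catch tray (about 370,285), the board (about 470,335), and crusts at (427,300), (446,315) and (475,349). The scraper is at (527,343) and the crumb tray grip at (247,212). I'll zoom in for exact corners.

```bash
python3 - <<'E'
import cv2
a=cv2.imread("pics/scene0.png")
cv2.imwrite("pics/z1.png",cv2.resize(a[225:415,300:570],None,fx=2.95,fy=2.95,interpolation=cv2.INTER_CUBIC))
cv2.imwrite("pics/z2.png",cv2.resize(a[100:240,70:270],None,fx=4,fy=4,interpolation=cv2.INTER_CUBIC))
a=cv2.imread("pics/side0.png")
cv2.imwrite("pics/z3.png",cv2.resize(a[150:330,230:430],None,fx=3.3,fy=3.3,interpolation=cv2.INTER_CUBIC))
E
```

```text
(no output)
```

View pics/z1.png

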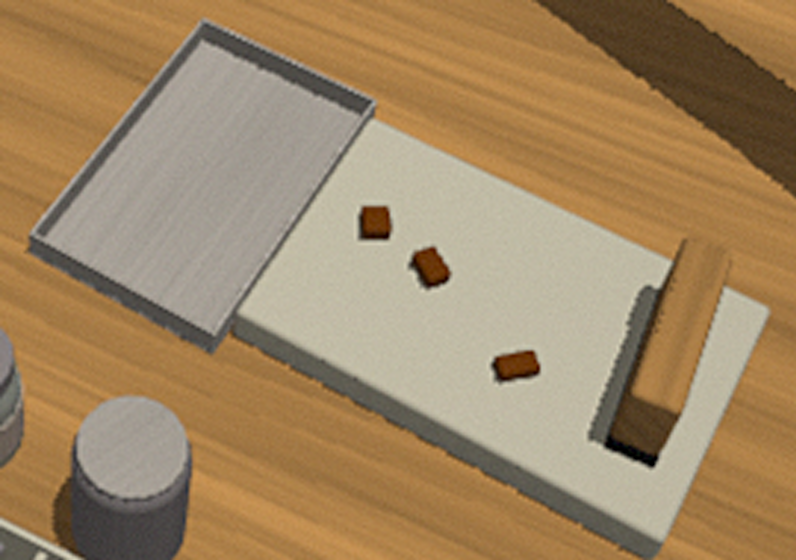

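View pics/z2.png

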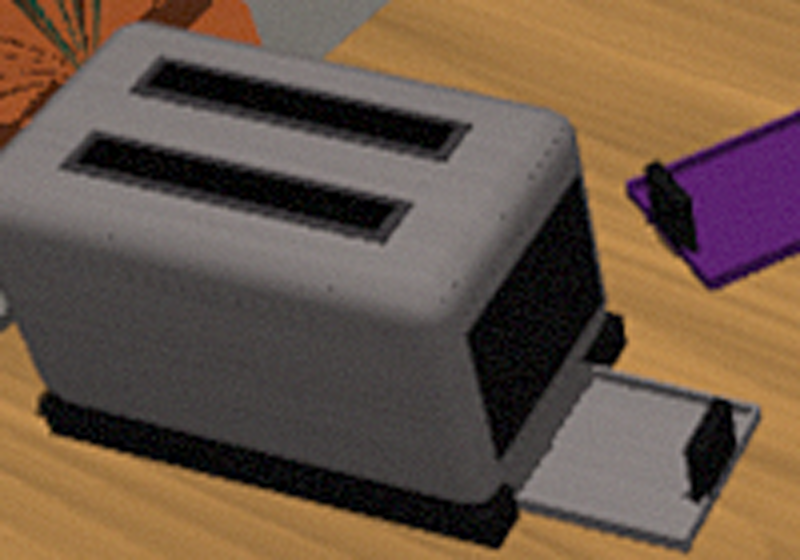

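View pics/z3.png

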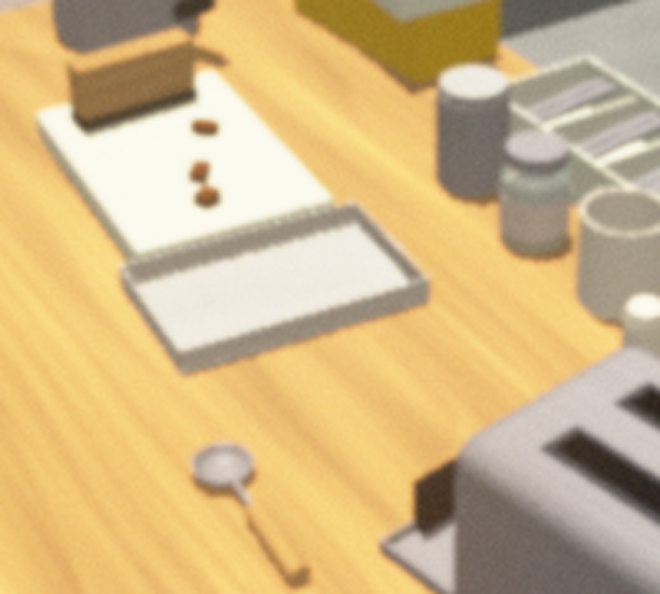

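```bash
cat > h.py <<'E'
import numpy as np, cv2
from cell import env
from scipy.optimize import least_squares
def K(i):
    f=240/np.tan(np.radians(i["fovy"]/2)); return f
def ray(i,p):
    f=K(i);d=np.array([(p[0]-i["cx"])/f,(p[1]-i["cy"])/f,1.]);R=np.array(i["R"]);
    return -R.T@i["t"],R.T@d
def onz(i,p,z):
    o,d=ray(i,p);return o+d*(z-o[2])/d[2]
def proj(i,X):
    c=np.array(X)@np.array(i["R"]).T+i["t"];f=K(i);return np.stack([c[...,0]/c[...,2]*f+i["cx"],c[...,1]/c[...,2]*f+i["cy"]],-1)
def z1(p,o=(300,225),s=2.95): return ((p[0]+.5)/s-.5+o[0],(p[1]+.5)/s-.5+o[1])
def z2(p): return z1(p,(70,100),4)
def z3(p): return z1(p,(230,150),3.3)
E
python3 - <<'E'
from h import *
S=env.camera_info("scene");D=env.camera_info("side")
def P(n,i,p,z): print(n,np.round(onz(i,p,z),4))
for p in [(768,311),(660,543),(240,320),(375,120)]: P("board",S,z1(p),.032)
for p in [(38,118),(130,252),(332,200),(214,72)]: P("boardD",D,z3(p),.032)
for p in [(205,20),(375,103),(212,335),(32,237)]: P("catch",S,z1(p),.026)
for p in [(125,275),(183,357),(428,283),(352,207)]: P("catchD",D,z3(p),.026)
for p in [(686,237),(728,248),(672,408),(617,395)]: P("scr",S,z1(p),.07+.032)
for p in [(608,445),(655,463)]: P("scrbot",S,z1(p),.032)
for p in [(68,65),(192,38)]: P("scrD",D,z3(p),.102)
for p in [(85,130),(196,97)]: P("scrDb",D,z3(p),.032)
for p in [(376,221),(431,266),(517,364)]: P("crust",S,z1(p),.038)
for p in [(206,196),(200,172),(205,127)]: P("crustD",D,z3(p),.038)
for p in [(760,408),(690,545)]: P("tray",S,z2(p),.012)
for p in [(520,500),(600,370)]: P("traymouth",S,z2(p),.012)
for p in [(713,399),(735,407),(688,452),(708,458)]: P("grip",S,z2(p),.05)
for p in [(45,400),(505,490),(620,325)]: P("toast",S,z2(p),.0)
P("trayD",D,z3((382,545)),.012)
for p in [(415,478),(455,462)]: P("gripD",D,z3(p),.05)
P("gripDb",D,z3((416,535)),.003)
E
```

```text
board [0.4348 0.4422 0.032 ]
board [0.6297 0.4248 0.032 ]
board [0.6075 0.1352 0.032 ]
board [0.4074 0.151  0.032 ]
boardD [0.4257 0.427  0.032 ]
boardD [0.397  0.1476 0.032 ]
boardD [0.5971 0.1259 0.032 ]
boardD [0.6237 0.418  0.032 ]
catch [ 0.3731 -0.0018  0.026 ]
catch [0.3878 0.144  0.026 ]
catch [0.6233 0.1225 0.026 ]
catch [ 0.6114 -0.0213  0.026 ]
catchD [0.3805 0.1243 0.026 ]
catchD [ 0.3685 -0.0151  0.026 ]
catchD [ 0.6022 -0.0327  0.026 ]
catchD [0.6115 0.1133 0.026 ]
scr [0.4578 0.3745 0.102 ]
scr [0.4535 0.4003 0.102 ]
scr [0.5826 0.4004 0.102 ]
scr [0.5896 0.3691 0.102 ]
scrbot [0.5809 0.3777 0.032 ]
scrbot [0.5791 0.4072 0.032 ]
scrD [0.4503 0.3892 0.102 ]
scrD [0.5807 0.3745 0.102 ]
scrDb [0.4559 0.3777 0.032 ]
scrDb [0.5822 0.3787 0.032 ]
crust [0.4945 0.1859 0.038 ]
crust [0.5114 0.2324 0.038 ]
crust [0.5562 0.3083 0.038 ]
crustD [0.4959 0.1881 0.038 ]
crustD [0.5115 0.2308 0.038 ]
crustD [0.5562 0.3071 0.038 ]
tray [ 0.3995 -0.2805  0.012 ]
tray [ 0.511  -0.2572  0.012 ]
traymouth [ 0.5287 -0.3639  0.012 ]
traymouth [ 0.4183 -0.3844  0.012 ]
grip [ 0.4361 -0.2858  0.05  ]
grip [ 0.4355 -0.2709  0.05  ]
grip [ 0.4783 -0.2752  0.05  ]
grip [ 0.4769 -0.2625  0.05  ]
toast [ 0.5912 -0.6788  0.    ]
toast [ 0.5186 -0.3847  0.    ]
toast [ 0.37   -0.4048  0.    ]
trayD [ 0.3952 -0.2892  0.012 ]
gripD [ 0.4332 -0.2754  0.05  ]
gripD [ 0.4687 -0.2758  0.05  ]
gripDb [ 0.428  -0.2849  0.003 ]
```

```bash
cat >> h.py <<'E'
from scipy.spatial.transform import Rotation as Rn
def need(xyz,yawdeg=None):
    o=env.observe();R=Rn.from_euler("xyz",o["ee_rot"]).as_matrix()
    d=R.T@(np.array(xyz)-o["eef_pos"])/.04
    y=np.degrees(o["ee_rot"][2])
    print("t%.2f pos"%o["clock"],np.round(o["eef_pos"],4),"rot",np.round(np.degrees(o["ee_rot"]),2),"F",np.round(o["force"],1),"w%.1f"%(o["grip_width"]*85.4),"j7 %.2f"%o["joint_positions"][6])
    print("shift units",np.round(d,2), "" if yawdeg is None else "spin units %.2f"%(-((yawdeg-y+180)%360-180)/8))
E
python3 - <<'E'
from h import *
S=env.camera_info("scene")
for p in [(322,207),(275,187),(300,197),(312,210),(333,207)]: print("spoon",onz(S,p,.005).round(3))
need([.519,.388,.23],178)
E
```

```text
spoon [ 0.339 -0.142  0.005]
spoon [ 0.333 -0.278  0.005]
spoon [ 0.334 -0.206  0.005]
spoon [ 0.359 -0.159  0.005]
spoon [ 0.326 -0.119  0.005]
t0.15 pos [0.2848 0.5838 0.2305] rot [-179.92    0.    154.  ] F [ 0.2 -0.2 -0.1] w85.3 j7 -0.06
shift units [-7.41 -1.83  0.01] spin units -3.00
```

```bash
python3 -m handwheel '{"xyz":[[-0.74,-0.18,0],[-0.74,-0.18,0],[-0.74,-0.18,0],[-0.74,-0.18,0],[-0.74,-0.18,0],[-0.74,-0.18,0],[-0.74,-0.18,0],[-0.74,-0.18,0],[-0.74,-0.18,0],[-0.74,-0.18,0],[0,0,0],[0,0,0],[0,0,0],[0,0,0]],"spin":[0,0,0,0,0,0,0,0,0,0,-1,-1,-1,0],"jaw":[85,85,85,85,85,85,85,85,85,85,85,85,85,85]}' 40
python3 - <<'E'
from h import *
need([.519,.388,.19],178)
print(env.camera_info("wrist"))
cv2.imwrite("pics/w1.png",env.read_camera("wrist")[:,:,::-1])
E
```

```text
clock: 1.55
eef_pos: [0.5263, 0.3792, 0.2226]
ee_rot: [-3.131, -0.009, 3.123]
force: [-0.2, 0.2, -0.6]
grip_width: 0.997
t1.55 pos [0.5263 0.3792 0.2226] rot [-179.4    -0.49  178.94] F [-0.2  0.2 -0.6] w85.1 j7 0.89
shift units [0.18 0.23 0.82] spin units 0.12
{'fovy': 65.70646984690485, 'cx': 315.68168387473406, 'cy': 241.29775275531458, 'R': array([[ 0.01732706,  0.99980504, -0.00946831],
       [ 0.96373832, -0.01417847,  0.26647219],
       [ 0.26628599, -0.01374215, -0.9637961 ]]), 't': array([-0.38636147, -0.53175472,  0.23485299])}
```

View pics/w1.png

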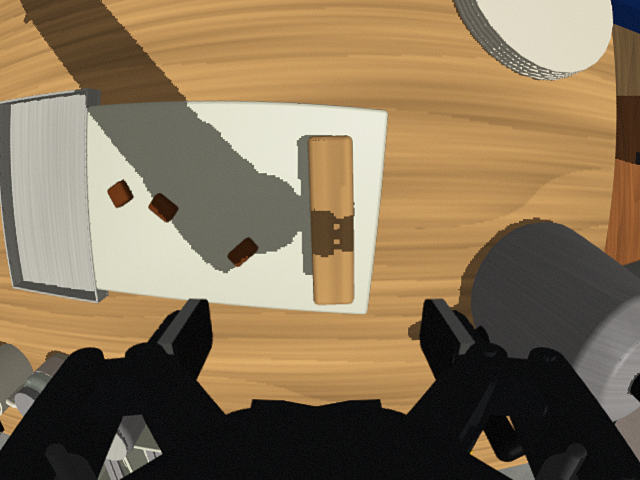

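The wrist view shows the scraper's top between (309,137) and (354,304). The board corners are near (387,112) and (366,314), and the crusts are at (120,193), (163,208) and (242,252).

```bash
cat >> h.py <<'E'
def wonz(i,p,z):
    f=K(i);u=np.array([p[0]-i["cx"],p[1]-i["cy"]]);r=np.hypot(*u);th=r/f
    d=np.append(u/r*np.sin(th),np.cos(th));R=np.array(i["R"]);o=-R.T@i["t"];d=R.T@d
    return o+d*(z-o[2])/d[2]
E
python3 - <<'E'
from h import *
W=env.camera_info("wrist")
for p in [(310,136),(352,136),(354,304),(313,304)]: print("scr",wonz(W,p,.102).round(4))
for p in [(387,112),(366,314),(100,291),(88,106)]: print("board",wonz(W,p,.032).round(4))
for p in [(120,193),(163,208),(242,252)]: print("crust",wonz(W,p,.04).round(4))
E
```

```text
scr [0.453  0.3757 0.102 ]
scr [0.4534 0.405  0.102 ]
scr [0.5803 0.4068 0.102 ]
scr [0.5796 0.3749 0.102 ]
board [0.4305 0.4427 0.032 ]
board [0.6248 0.4257 0.032 ]
board [0.6015 0.1365 0.032 ]
board [0.4028 0.1501 0.032 ]
crust [0.4942 0.1877 0.04  ]
crust [0.5112 0.2339 0.04  ]
crust [0.5554 0.3086 0.04  ]
```

```bash
python3 - <<'E'
from h import *
need([.517,.390,.058],180)
E
```

```text
t1.60 pos [0.5263 0.379  0.2226] rot [-179.39   -0.48  178.76] F [ 0.2 -0.3  0.2] w84.9 j7 0.89
shift units [0.2  0.31 4.11] spin units -0.15
```

```bash
python3 -m handwheel '{"xyz":[[0.2,0.31,0.3],[0,0,0.6],[0,0,0.6],[0,0,0.6],[0,0,0.5],[0,0,0.4]],"spin":[-0.15,0,0,0,0,0],"jaw":[85,85,85,85,85,85]}' 60
python3 - <<'E'
from h import *
need([.517,.390,.058],180)
E
```

```text
clock: 2.2
eef_pos: [0.512, 0.3992, 0.0969]
ee_rot: [-3.137, -0.008, 3.138]
force: [0.3, 0.4, 0.1]
grip_width: 0.996
t2.20 pos [0.512  0.3992 0.0969] rot [-179.71   -0.48  179.77] F [0.3 0.4 0.1] w85.1 j7 0.87
shift units [-0.14 -0.23  0.97] spin units -0.03
```

```bash
python3 -m handwheel '{"xyz":[[-0.14,-0.23,0.3],[0,0,0.3],[0,0,0.2],[0,0,0]],"spin":[0,0,0,0],"jaw":[85,85,85,85]}' 60
python3 - <<'E'
from h import *
need([.517,.390,.058],180)
E
```

```text
clock: 2.6
eef_pos: [0.5129, 0.3904, 0.0579]
ee_rot: [-3.133, -0.014, 3.138]
force: [-0.2, -0.4, 0.2]
grip_width: 0.995
t2.60 pos [0.5129 0.3904 0.0579] rot [-179.51   -0.83  179.81] F [-0.2 -0.4  0.2] w85.0 j7 0.88
shift units [-0.1  -0.01 -0.  ] spin units -0.02
```

```bash
python3 -m handwheel '{"xyz":[[0,0,0],[0,0,0],[0,0,0],[0,0,0],[0,0,0],[0,0,0],[0,0,0],[0,0,0]],"spin":[0,0,0,0,0,0,0,0],"jaw":[30,20,20,20,20,20,20,20]}' 60
python3 - <<'E'
from h import *
need([.517,.390,.058],180)
cv2.imwrite("pics/w2.png",env.read_camera("wrist")[:,:,::-1])
E
```

```text
clock: 3.4
eef_pos: [0.514, 0.3917, 0.0605]
ee_rot: [-3.136, -0.011, 3.138]
force: [-0.0, 0.3, -0.9]
grip_width: 0.366
t3.40 pos [0.514  0.3917 0.0605] rot [-179.68   -0.65  179.77] F [-0.   0.3 -0.9] w31.3 j7 0.88
shift units [-0.07 -0.04  0.06] spin units -0.03
```

View pics/w2.png

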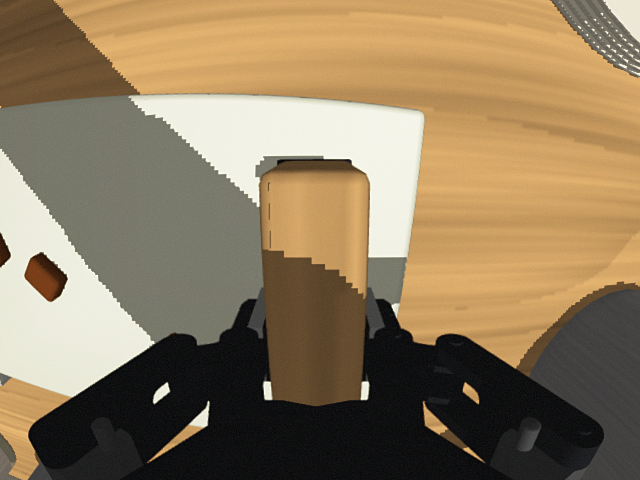

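```bash
python3 -m handwheel '{"xyz":[[-0.1,0,0],[-0.1,0,0],[0,-0.2,0.02],[0,-0.3,0],[0,-0.3,0],[0,-0.3,0],[0,-0.3,0]],"spin":[0.3,0.3,0,0,0,0,0],"jaw":[20,20,20,20,20,20,20]}' 60
python3 - <<'E'
from h import *
need([.501,.129,.060],175)
cv2.imwrite("pics/w3.png",env.read_camera("wrist")[:,:,::-1])
E
```

```text
clock: 4.15
eef_pos: [0.5154, 0.334, 0.0604]
ee_rot: [-3.138, -0.012, 3.056]
force: [1.5, 0.7, -2.0]
grip_width: 0.368
t4.15 pos [0.5154 0.334  0.0604] rot [-179.78   -0.68  175.11] F [ 1.5  0.7 -2. ] w31.4 j7 0.89
shift units [-0.08 -5.14  0.03] spin units 0.01
```

View pics/w3.png

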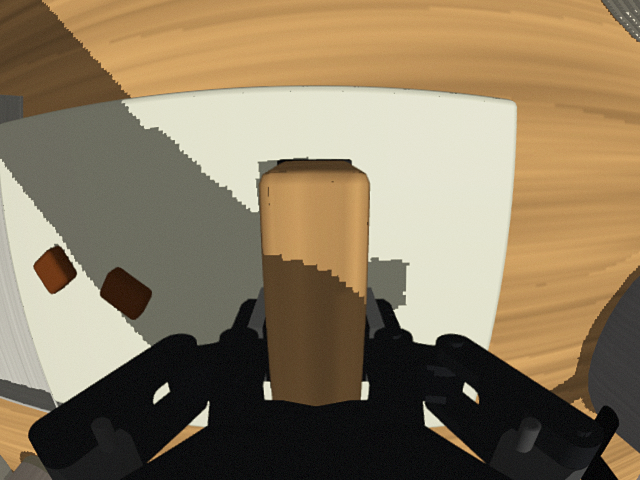

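```bash
python3 -m handwheel '{"xyz":[[-0.02,-0.3,0],[-0.02,-0.3,0],[-0.02,-0.3,0],[-0.02,-0.3,0],[0,-0.3,0],[0,-0.3,0],[0,-0.3,0],[0,-0.3,0],[0,-0.3,0],[0,-0.3,0]],"spin":[0,0,0,0,0,0,0,0,0,0],"jaw":[20,20,20,20,20,20,20,20,20,20]}' 60
python3 - <<'E'
from h import *
need([.501,.129,.060],175)
cv2.imwrite("pics/s3.png",env.read_camera("side")[120:300,200:420,::-1].repeat(3,0).repeat(3,1))
E
```

```text
clock: 5.2
eef_pos: [0.507, 0.1998, 0.0605]
ee_rot: [-3.134, -0.013, 3.054]
force: [-0.3, 0.0, -1.6]
grip_width: 0.367
t5.20 pos [0.507  0.1998 0.0605] rot [-179.59   -0.76  174.96] F [-0.3  0.  -1.6] w31.3 j7 1.08
shift units [-0.01 -1.78  0.03] spin units -0.01
```

View pics/s3.png

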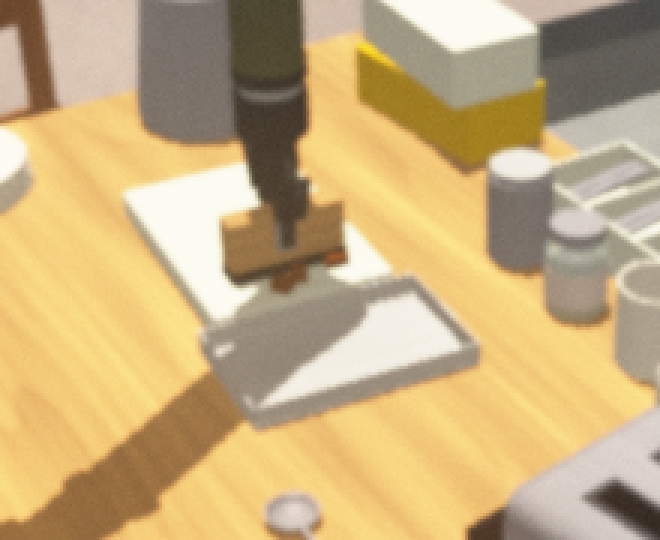

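```bash
python3 -m handwheel '{"xyz":[[0,-0.2,0],[0,-0.2,0],[0,-0.2,0],[0,-0.2,0],[0,-0.2,0],[0,-0.2,0],[0,-0.2,0],[0,-0.2,0],[0,-0.15,0],[0,0,0]],"spin":[0,0,0,0,0,0,0,0,0,0],"jaw":[20,20,20,20,20,20,20,20,20,20]}' 60
python3 - <<'E'
from h import *
need([.501,.129,.060],175)
cv2.imwrite("pics/s4.png",env.read_camera("side")[120:300,200:420,::-1].repeat(3,0).repeat(3,1))
cv2.imwrite("pics/w4.png",env.read_camera("wrist")[:,:,::-1])
E
```

```text
clock: 6.25
eef_pos: [0.5002, 0.1208, 0.0613]
ee_rot: [-3.133, -0.013, 3.051]
force: [0.5, -0.3, -1.6]
grip_width: 0.363
t6.25 pos [0.5002 0.1208 0.0613] rot [-179.49   -0.76  174.79] F [ 0.5 -0.3 -1.6] w31.0 j7 1.22
shift units [-0.    0.21  0.03] spin units -0.03
```

View pics/s4.png

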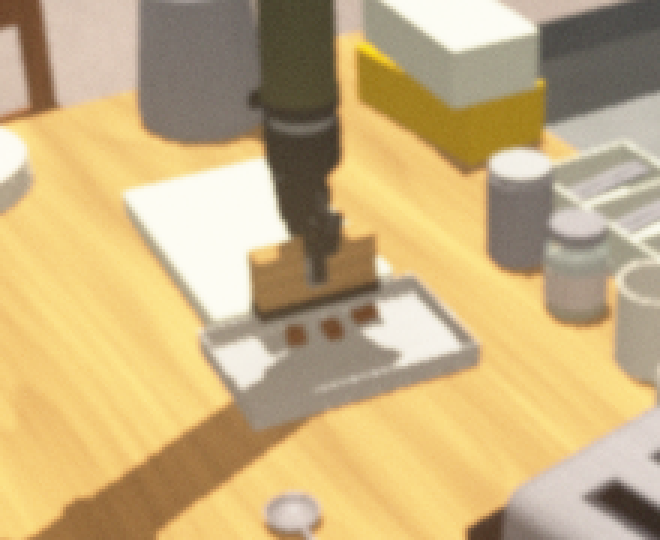

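View pics/w4.png

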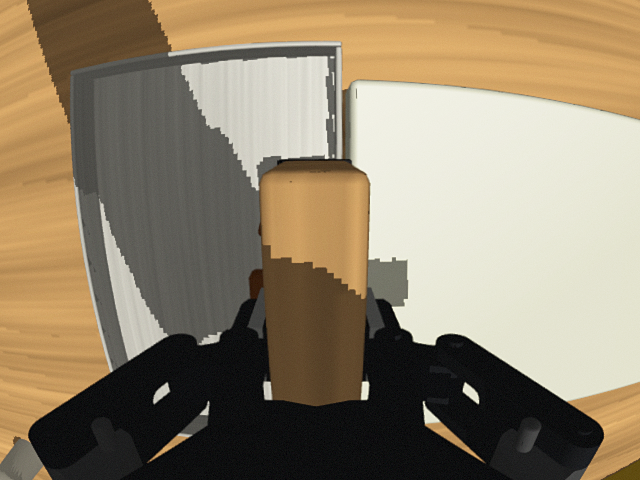

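All three crusts are now in the waste tray, in a row near its board-side wall in the side view. Next I put the scraper back on the board.

```bash
python3 -m handwheel '{"xyz":[[0,0,-0.3],[0,0.3,-0.1],[0,0.5,0],[0,0.6,0],[0,0.7,0],[0,0.7,0],[0,0.6,0],[0,0.5,0],[0,0.3,0],[0,0,0],[0,0,0]],"spin":[0,0,0,0,0,0,0,0,0,0,0],"jaw":[20,20,20,20,20,20,20,20,20,20,20]}' 60
python3 - <<'E'
from h import *
need([.515,.29,.060],175)
E
```

```text
clock: 7.45
eef_pos: [0.5156, 0.3098, 0.0831]
ee_rot: [3.14, -0.008, 3.061]
force: [0.6, -0.4, -0.8]
grip_width: 0.369
t7.45 pos [0.5156 0.3098 0.0831] rot [179.93  -0.48 175.36] F [ 0.6 -0.4 -0.8] w31.5 j7 0.93
shift units [-0.03 -0.5   0.58] spin units 0.05
```

```bash
python3 -m handwheel '{"xyz":[[0,0,0.3],[0,0,0.12],[0,0,0.08],[0,0,0.05],[0,0,0.03]],"spin":[0,0,0,0,0],"jaw":[20,20,20,20,20]}' 60
python3 - <<'E'
from h import *
need([.515,.31,.0595],175)
E
```

```text
clock: 7.95
eef_pos: [0.5161, 0.306, 0.0603]
ee_rot: [3.141, -0.009, 3.055]
force: [-3.1, -0.5, 9.3]
grip_width: 0.37
t7.95 pos [0.5161 0.306  0.0603] rot [179.97  -0.52 175.03] F [-3.1 -0.5  9.3] w31.6 j7 0.93
shift units [0.04 0.1  0.02] spin units 0.00
```

```bash
python3 -m handwheel '{"xyz":[[0,0,-0.02],[0,0,0],[0,0,0],[0,0,0],[0,0,0],[0,0,-0.2],[0,0,-0.5],[0,0,-0.8],[0,0,-1],[0,0,-1],[0,0,-0.5],[0,0,0]],"spin":[0,0,0,0,0,0,0,0,0,0,0,0],"jaw":[38,50,70,85,85,85,85,85,85,85,85,85]}' 60
python3 - <<'E'
from h import *
need([.456,-.272,.2],192)
cv2.imwrite("pics/s5.png",env.read_camera("scene")[:,:,::-1])
cv2.imwrite("pics/w5.png",env.read_camera("wrist")[:,:,::-1])
E
```

```text
clock: 9.15
eef_pos: [0.518, 0.304, 0.2297]
ee_rot: [3.142, -0.008, 3.052]
force: [1.0, 0.2, 0.5]
grip_width: 0.991
t9.15 pos [0.518  0.304  0.2297] rot [180.    -0.48 174.89] F [1.  0.2 0.5] w84.7 j7 0.92
shift units [  0.25 -14.48   0.74] spin units -2.14
```

View pics/s5.png

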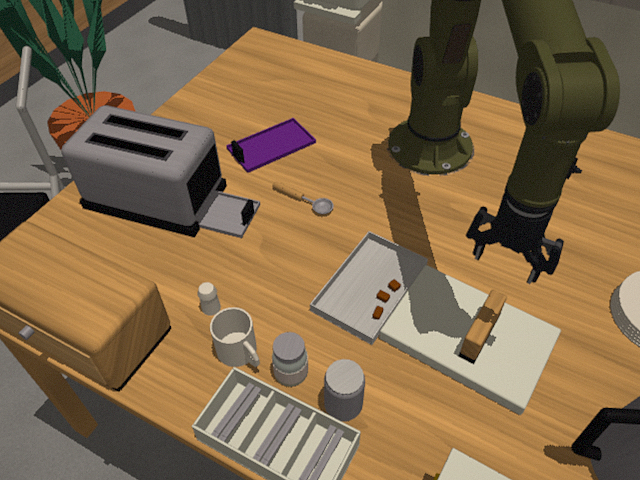

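View pics/w5.png

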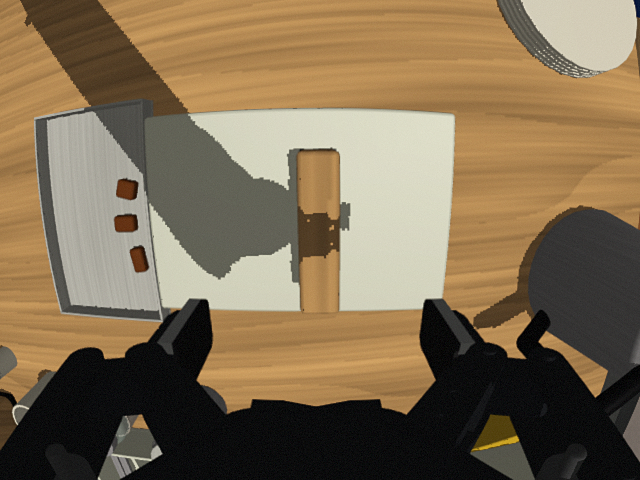

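The scraper stands upright on the board, and the three crusts lie in the tray at (394,285), (383,296) and (378,313). Next is the crumb tray.

```bash
python3 -m handwheel '{"xyz":[[0,-0.4,0],[0,-0.7,0],[0,-0.8,0],[0,-0.8,0],[0,-0.8,0],[0,-0.8,0],[0,-0.8,0],[0,-0.8,0],[0,-0.8,0],[0,-0.8,0],[0,-0.8,0],[0,-0.8,0],[0,-0.8,0],[0,-0.5,0],[0,0,0]],"spin":[0,0,0,0,0,0,0,0,0,0,0,0,0,0,0],"jaw":[85,85,85,85,85,85,85,85,85,85,85,85,85,85,85]}' 60
python3 - <<'E'
from h import *
need([.456,-.272,.2],192)
cv2.imwrite("pics/w6.png",env.read_camera("wrist")[:,:,::-1])
E
```

```text
clock: 10.75
eef_pos: [0.4523, -0.1453, 0.2021]
ee_rot: [-3.121, -0.062, 3.042]
force: [-0.1, 2.1, 0.4]
grip_width: 0.996
t10.75 pos [ 0.4523 -0.1453  0.2021] rot [-178.82   -3.58  174.27] F [-0.1  2.1  0.4] w85.0 j7 1.70
shift units [-0.41 -3.14  0.09] spin units -2.22
```

View pics/w6.png

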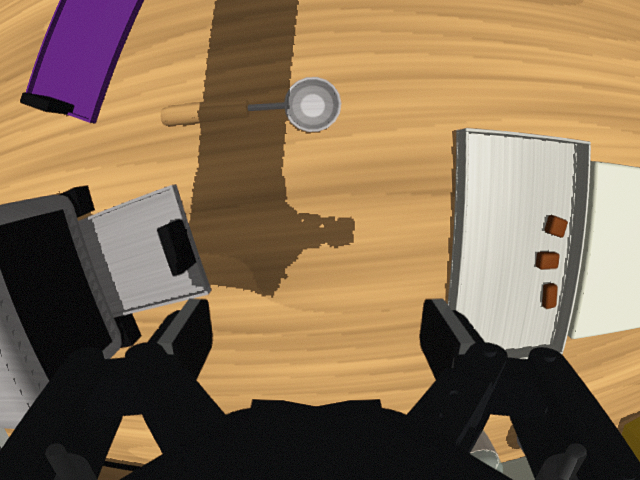

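```bash
python3 - <<'E'
import cv2
a=cv2.imread("pics/w6.png")
cv2.imwrite("pics/z6.png",cv2.resize(a[170:330,60:230],None,fx=3.7,fy=3.7,interpolation=cv2.INTER_CUBIC))
E
```

```text
(no output)
```

View pics/z6.png

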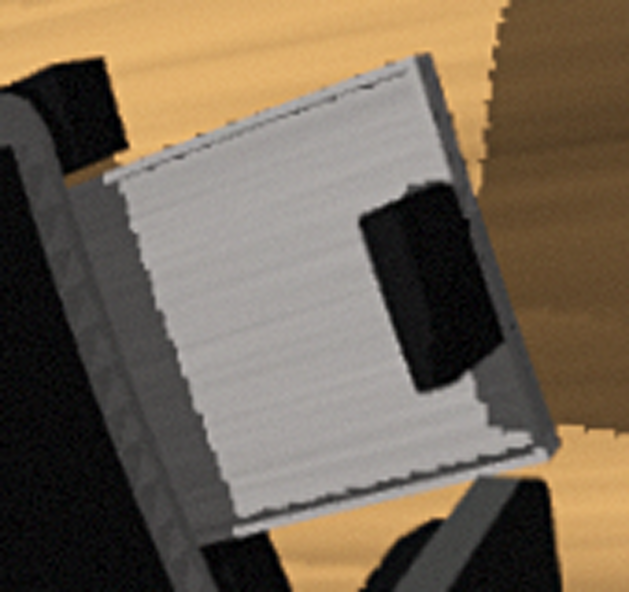

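```bash
python3 - <<'E'
from h import *
W=env.camera_info("wrist")
q=lambda p:z1(p,(60,170),3.7)
for n,p,z in [("top",(360,218),.05),("top",(418,390),.05),("topR",(403,200),.05),("topR",(443,375),.05),("footR",(450,184),.012),("footR",(503,338),.012),("end",(428,55),.012),("end",(556,450),.012),("side",(108,180),.012),("side",(240,530),.012)]: print(n,wonz(W,q(p),z).round(4))
E
```

```text
top [ 0.4312 -0.2836  0.05  ]
top [ 0.4741 -0.2763  0.05  ]
topR [ 0.4281 -0.2715  0.05  ]
topR [ 0.4709 -0.2689  0.05  ]
footR [ 0.4301 -0.2747  0.012 ]
footR [ 0.4722 -0.2667  0.012 ]
end [ 0.3961 -0.2759  0.012 ]
end [ 0.5042 -0.2574  0.012 ]
side [ 0.4166 -0.3846  0.012 ]
side [ 0.5239 -0.3637  0.012 ]
```

```bash
python3 -m handwheel '{"xyz":[[-0.2,-0.4,0],[-0.2,-0.6,0],[0,-0.6,0],[0,-0.6,0],[0,-0.5,0],[0,-0.3,0],[0,0,0],[0,0,0],[0,0,0],[0,0,0]],"spin":[0,0,0,0,0,0,-0.7,-0.7,-0.7,0],"jaw":[85,85,85,85,85,85,85,85,85,85]}' 60
python3 - <<'E'
from h import *
need([.453,-.2745,.1],190.8)
E
```

```text
clock: 11.8
eef_pos: [0.4541, -0.2536, 0.1926]
ee_rot: [3.125, -0.079, -2.917]
force: [-0.0, 1.3, -0.1]
grip_width: 0.996
t11.80 pos [ 0.4541 -0.2536  0.1926] rot [ 179.05   -4.54 -167.12] F [-0.   1.3 -0.1] w85.0 j7 2.28
shift units [-0.04 -0.54  2.31] spin units 0.26
```

```bash
python3 -m handwheel '{"xyz":[[0,-0.27,0.2],[0,-0.27,0.4],[0,0,0.5],[0,0,0.5],[0,0,0.4],[0,0,0.3],[0,0,0]],"spin":[0.26,0,0,0,0,0,0],"jaw":[70,70,70,70,70,70,70]}' 60
python3 - <<'E'
from h import *
need([.453,-.2745,.017],190.8)
cv2.imwrite("pics/w7.png",env.read_camera("wrist")[:,:,::-1])
E
```

```text
clock: 12.5
eef_pos: [0.4511, -0.2752, 0.0929]
ee_rot: [3.129, -0.082, -2.973]
force: [-0.3, -0.3, -0.4]
grip_width: 0.818
t12.50 pos [ 0.4511 -0.2752  0.0929] rot [ 179.26   -4.7  -170.36] F [-0.3 -0.3 -0.4] w69.9 j7 2.31
shift units [-0.2  -0.01  1.89] spin units -0.15
```

View pics/w7.png

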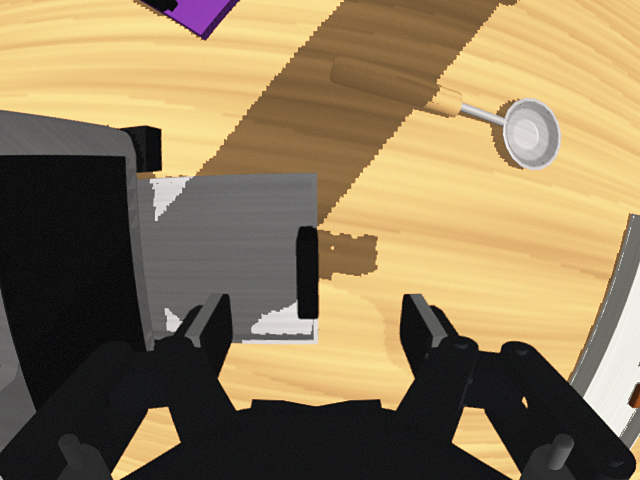

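```bash
python3 - <<'E'
from h import *
W=env.camera_info("wrist")
for p in [(298,228),(299,318),(316,228),(318,318)]: print(wonz(W,p,.05).round(4))
for p in [(317,174),(317,342)]: print(wonz(W,p,.012).round(4))
need([.453,-.2745,.017],190.8)
E
```

```text
[ 0.4253 -0.2882  0.05  ]
[ 0.4749 -0.2799  0.05  ]
[ 0.4238 -0.279   0.05  ]
[ 0.4731 -0.2695  0.05  ]
[ 0.3967 -0.2825  0.012 ]
[ 0.5068 -0.2637  0.012 ]
t12.55 pos [ 0.4517 -0.2755  0.0938] rot [ 179.3    -4.64 -170.34] F [-1.  -0.4 -0.8] w70.3 j7 2.31
shift units [-0.19 -0.    1.91] spin units -0.14
```

```bash
python3 -m handwheel '{"xyz":[[-0.1,-0.05,0.2],[-0.06,0,0.5],[0,0,0.5],[0,0,0.4],[0,0,0.2],[0,0,0]],"spin":[-0.05,0,0,0,0,0],"jaw":[70,70,70,70,70,70]}' 60
python3 - <<'E'
from h import *
need([.452,-.2775,.017],190)
E
```

```text
clock: 13.15
eef_pos: [0.4589, -0.2787, 0.022]
ee_rot: [3.134, -0.071, -2.966]
force: [-0.3, -0.3, -0.5]
grip_width: 0.817
t13.15 pos [ 0.4589 -0.2787  0.022 ] rot [ 179.59   -4.08 -169.95] F [-0.3 -0.3 -0.5] w69.8 j7 2.36
shift units [0.16 0.06 0.14] spin units 0.01
```

```bash
python3 -m handwheel '{"xyz":[[0.16,0.06,0.1],[0,0,0.03],[0,0,0],[0,0,0],[0,0,0],[0,0,0],[0,0,0],[0,0,0],[0,0,0],[0,0,0],[0,0,0],[0,0,0]],"spin":[0,0,0,0,0,0,0,0,0,0,0,0],"jaw":[60,40,20,5,5,5,5,5,5,5,5,5]}' 50
python3 - <<'E'
from h import *
need([.452,-.2775,.017],190)
cv2.imwrite("pics/w8.png",env.read_camera("wrist")[:,:,::-1])
E
```

```text
clock: 14.35
eef_pos: [0.4537, -0.2785, 0.02]
ee_rot: [3.137, -0.066, -2.967]
force: [0.1, 0.8, 0.9]
grip_width: 0.131
t14.35 pos [ 0.4537 -0.2785  0.02  ] rot [ 179.75   -3.8  -169.98] F [0.1 0.8 0.9] w11.2 j7 2.36
shift units [0.03 0.03 0.08] spin units 0.00
```

View pics/w8.png

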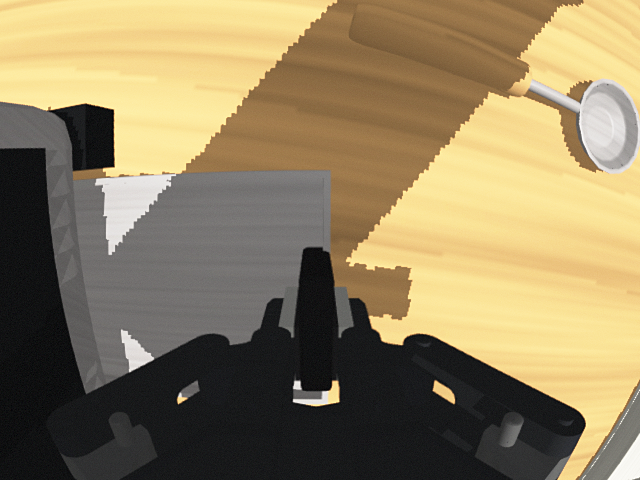

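```bash
python3 - <<'E'
from h import *
W=env.camera_info("wrist")
R=Rn.from_euler("z",10,degrees=True).as_matrix().T
for n,p in [("bowl",(600,174)),("bowl",(580,140)),("bowl",(637,140)),("bowl",(605,80)),("edge",(329,171)),("edge",(76,178))]: 
  w=wonz(W,p,.012); print(n,w.round(4),(R@w).round(4))
S=env.camera_info("scene")
for p in [(313,214),(333,208),(322,214.5),(310,208)]: print((R@onz(S,p,.012)).round(4))
E
```

```text
bowl [ 0.3654 -0.1448  0.012 ] [ 0.3347 -0.2061  0.012 ]
bowl [ 0.3526 -0.1631  0.012 ] [ 0.3189 -0.2218  0.012 ]
bowl [ 0.3385 -0.1179  0.012 ] [ 0.3129 -0.1749  0.012 ]
bowl [ 0.3147 -0.1492  0.012 ] [ 0.284  -0.2016  0.012 ]
edge [ 0.3957 -0.2827  0.012 ] [ 0.3406 -0.3471  0.012 ]
edge [ 0.4152 -0.4007  0.012 ] [ 0.3393 -0.4667  0.012 ]
[ 0.3433 -0.2099  0.012 ]
[ 0.3099 -0.1709  0.012 ]
[ 0.3382 -0.1892  0.012 ]
[ 0.327  -0.2231  0.012 ]
```

```bash
python3 -m handwheel '{"xyz":[[0,0.05,-0.08],[0,0.15,0],[0,0.25,0],[0,0.25,0],[0,0.25,0],[0,0.25,0],[0,0.25,0],[0,0.25,0],[-0.03,0.25,0],[-0.03,0.2,0],[0,0,0]],"spin":[0,0,0,0,0,0,0,0,0,0,0],"jaw":[5,5,5,5,5,5,5,5,5,5,5]}' 60
python3 - <<'E'
from h import *
need([.4537-.115*.1736,-.2785+.115*.985,.023],190)
cv2.imwrite("pics/w9.png",env.read_camera("wrist")[:,:,::-1])
E
```

```text
clock: 15.5
eef_pos: [0.4395, -0.183, 0.0232]
ee_rot: [3.134, -0.067, -2.964]
force: [-0.7, 0.2, -1.3]
grip_width: 0.131
t15.50 pos [ 0.4395 -0.183   0.0232] rot [ 179.58   -3.84 -169.81] F [-0.7  0.2 -1.3] w11.2 j7 2.16
shift units [0.06 0.46 0.01] spin units 0.02
```

View pics/w9.png

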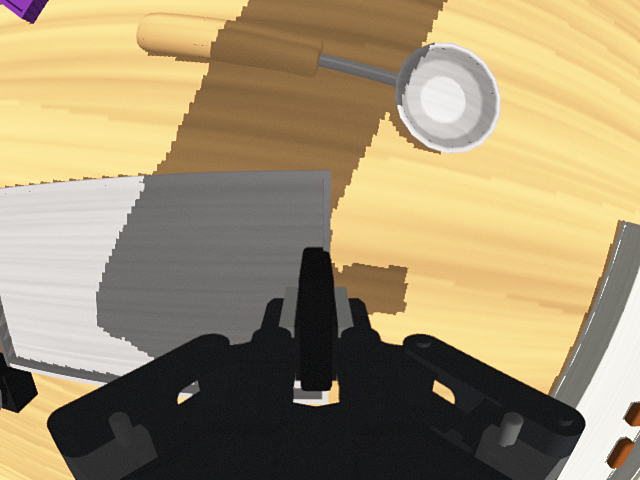

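```bash
python3 -m handwheel '{"xyz":[[0,0.2,0],[-0.03,0.25,0],[0,0.2,0],[0,0,0]],"spin":[0,0,0,0],"jaw":[5,5,5,5]}' 60
python3 - <<'E'
from h import *
need([.4537-.115*.1736,-.2785+.115*.985,.023],190)
a=env.read_camera("scene")[90:250,60:340,::-1]
cv2.imwrite("pics/s9.png",cv2.resize(a,None,fx=2.8,fy=2.8,interpolation=cv2.INTER_CUBIC))
E
```

```text
clock: 15.95
eef_pos: [0.4359, -0.157, 0.0234]
ee_rot: [3.136, -0.067, -2.966]
force: [-0.1, -0.9, -1.4]
grip_width: 0.131
t15.95 pos [ 0.4359 -0.157   0.0234] rot [ 179.66   -3.84 -169.96] F [-0.1 -0.9 -1.4] w11.2 j7 2.09
shift units [ 0.09 -0.19  0.02] spin units 0.00
```

View pics/s9.png

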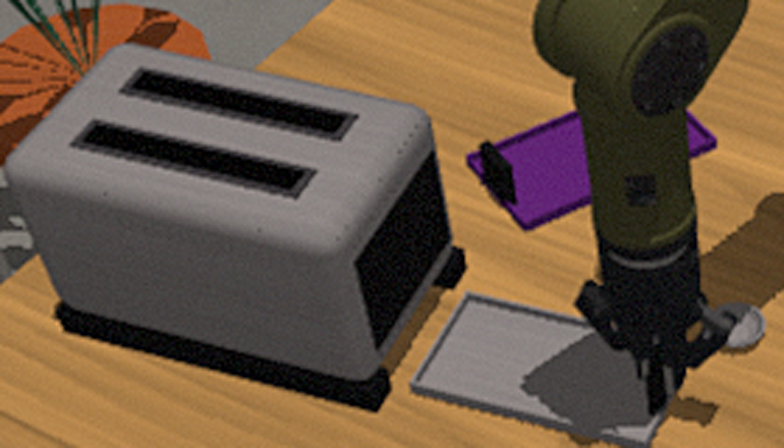

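The crumb tray is fully out of the slot, with its rear edge at about (440,340) in this crop and the toaster's front foot at about (385,395). Now I lift it.

```bash
python3 -m handwheel '{"xyz":[[0,0.05,-0.2],[0,0.05,-0.4],[0,0,-0.5],[0,0,-0.6],[0,0,-0.6],[0,0,-0.6],[0,0,-0.6],[0,0,-0.6],[0,0,-0.6],[0,0,-0.6],[0,0,-0.5],[0,0,-0.3],[0,0,0]],"spin":[0,0,0,0,0,0,0,0,0,0,0,0,0],"jaw":[5,5,5,5,5,5,5,5,5,5,5,5,5]}' 60
python3 - <<'E'
from h import *
need([.53,-.1,.26],101)
cv2.imwrite("pics/d10.png",env.read_camera("side")[:,:,::-1])
print(env.observe()["joint_positions"].round(2))
E
```

```text
clock: 17.3
eef_pos: [0.4505, -0.1563, 0.2834]
ee_rot: [3.139, -0.062, -2.978]
force: [-0.7, 0.5, -2.2]
grip_width: 0.128
t17.30 pos [ 0.4505 -0.1563  0.2834] rot [ 179.87   -3.58 -170.6 ] F [-0.7  0.5 -2.2] w10.9 j7 1.98
shift units [-2.22  1.06  0.45] spin units 11.05
[-0.2  -0.04  0.45  1.76  0.04  1.48  1.98]
```

View pics/d10.png

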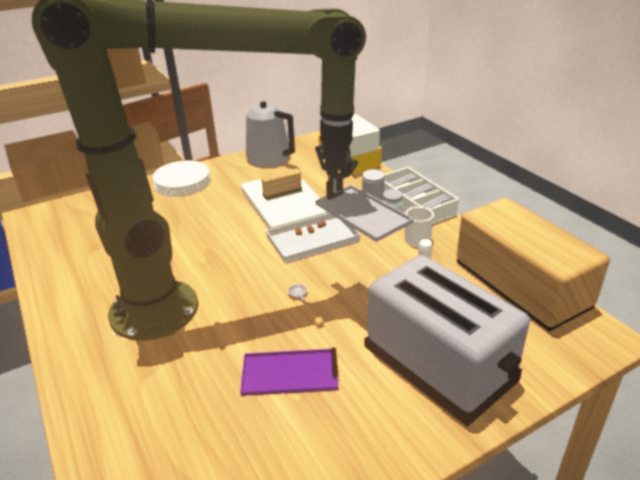

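```bash
python3 -m handwheel '{"xyz":[[-0.3,0,0],[-0.5,0,0],[-0.5,0,0],[-0.3,0,0],[0,0,0],[0,0,0],[0,0,0],[0,0,0],[0,0,0],[0,0,0],[0,0,0],[0,0,0],[0,0,0],[0,0,0],[0,0,0],[0,0,0]],"spin":[0,0,0,0,0.5,0.9,0.9,0.9,0.9,0.9,0.9,0.9,0.9,0.9,0.9,0],"jaw":[5,5,5,5,5,5,5,5,5,5,5,5,5,5,5,5]}' 60
python3 - <<'E'
from h import *
need([.5585,-.311,.25],101)
print(env.observe()["joint_positions"].round(2))
E
```

```text
clock: 18.95
eef_pos: [0.5154, -0.1416, 0.2575]
ee_rot: [-3.05, -0.025, 1.925]
force: [-0.6, -0.1, -2.0]
grip_width: 0.132
t18.95 pos [ 0.5154 -0.1416  0.2575] rot [-174.78   -1.42  110.3 ] F [-0.6 -0.1 -2. ] w11.2 j7 0.61
shift units [-4.35 -0.45  0.12] spin units 1.16
[-0.28  0.14  0.54  1.65 -0.04  1.47  0.61]
```

```bash
python3 -m handwheel '{"xyz":[[0,0,-0.4],[-0.4,-0.1,-0.2],[-0.6,-0.1,0],[-0.6,-0.1,0],[-0.6,-0.1,0],[-0.5,0,0],[-0.3,0,0],[0,0,0],[0,0,0]],"spin":[0,0,0,0,0,0,0,0.6,0.5],"jaw":[5,5,5,5,5,5,5,5,5]}' 60
python3 - <<'E'
from h import *
need([.5585,-.311,.25],101)
R=Rn.from_euler("xyz",env.observe()["ee_rot"]).as_matrix();print(R.round(3))
for n in ["scene","side","wrist"]: cv2.imwrite(f"pics/{n}11.png",env.read_camera(n)[:,:,::-1])
E
```

```text
clock: 19.85
eef_pos: [0.5483, -0.2605, 0.273]
ee_rot: [-3.038, -0.016, 1.801]
force: [-0.2, 0.6, -2.0]
grip_width: 0.129
t19.85 pos [ 0.5483 -0.2605  0.273 ] rot [-174.08   -0.89  103.16] F [-0.2  0.6 -2. ] w11.1 j7 0.74
shift units [-1.3   0.02  0.56] spin units 0.27
[[-0.228  0.968 -0.104]
 [ 0.974  0.228 -0.008]
 [ 0.016 -0.103 -0.995]]
```

View pics/scene11.png

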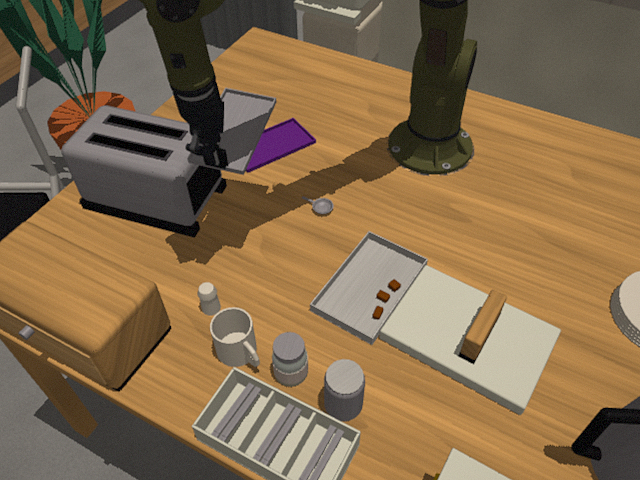

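View pics/wrist11.png

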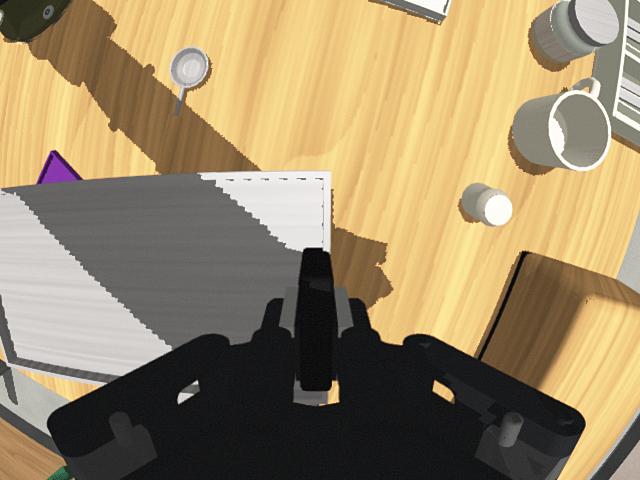

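```bash
python3 -m handwheel '{"xyz":[[-0.4,0,0.05],[-0.4,0,0.1],[-0.3,0,0.1],[-0.15,0,0.1],[0,0,0]],"spin":[0.25,0,0,0,0],"jaw":[5,5,5,5,5]}' 60
python3 - <<'E'
from h import *
need([.5585,-.311,.25],101)
for n in ["scene","side","wrist"]: cv2.imwrite(f"pics/{n}12.png",env.read_camera(n)[:,:,::-1])
a=cv2.imread("pics/scene12.png")[60:260,40:320];cv2.imwrite("pics/z12.png",cv2.resize(a,None,fx=2.8,fy=2.8,interpolation=cv2.INTER_CUBIC))
a=cv2.imread("pics/side12.png")[180:420,280:560];cv2.imwrite("pics/zs12.png",cv2.resize(a,None,fx=2.4,fy=2.4,interpolation=cv2.INTER_CUBIC))
E
```

```text
clock: 20.5
eef_pos: [0.5587, -0.3117, 0.257]
ee_rot: [-3.038, -0.013, 1.775]
force: [0.1, -0.5, -1.8]
grip_width: 0.129
t20.50 pos [ 0.5587 -0.3117  0.257 ] rot [-174.08   -0.73  101.7 ] F [ 0.1 -0.5 -1.8] w11.0 j7 0.81
shift units [0.02 0.02 0.17] spin units 0.09
```

View pics/z12.png

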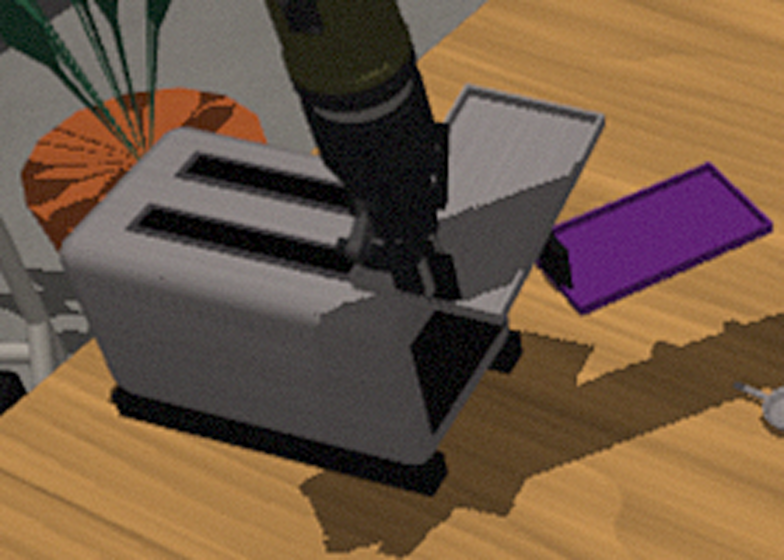

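View pics/zs12.png

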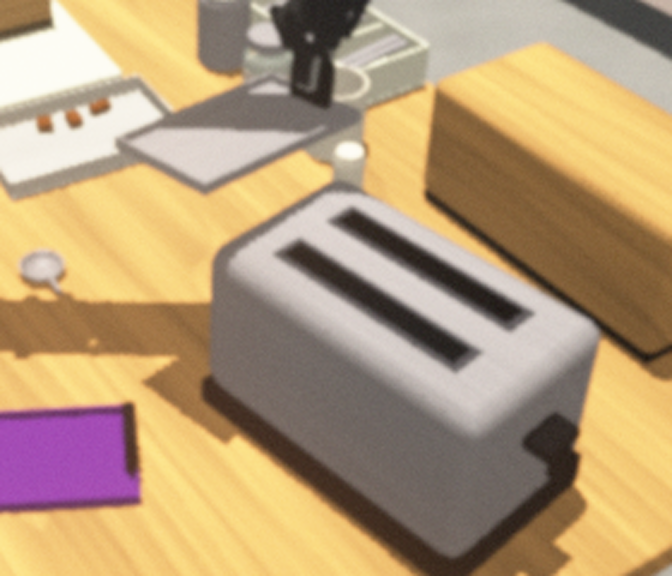

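```bash
python3 -m handwheel '{"xyz":[[-0.13,0,0.2],[0,0,0.2],[0,0,0.2],[0,0,0.2],[0,0,0.2],[0,0,0.15],[0,0,0.15],[0,0,0.15],[0,0,0]],"spin":[0,0,0,0,0,0,0,0,0],"jaw":[5,5,5,5,5,5,5,5,5]}' 25
python3 - <<'E'
from h import *
need([.5585,-.311,.17],101)
print(env.observe()["moment"].round(2))
cv2.imwrite("pics/w13.png",env.read_camera("wrist")[:,:,::-1])
E
```

```text
clock: 21.55
eef_pos: [0.5558, -0.3113, 0.2022]
ee_rot: [-3.045, -0.017, 1.782]
force: [0.7, -0.7, -1.5]
grip_width: 0.131
t21.55 pos [ 0.5558 -0.3113  0.2022] rot [-174.46   -0.98  102.08] F [ 0.7 -0.7 -1.5] w11.2 j7 0.82
shift units [-0.02  0.15  0.79] spin units 0.14
[ 0.03 -0.3   0.01]
```

View pics/w13.png

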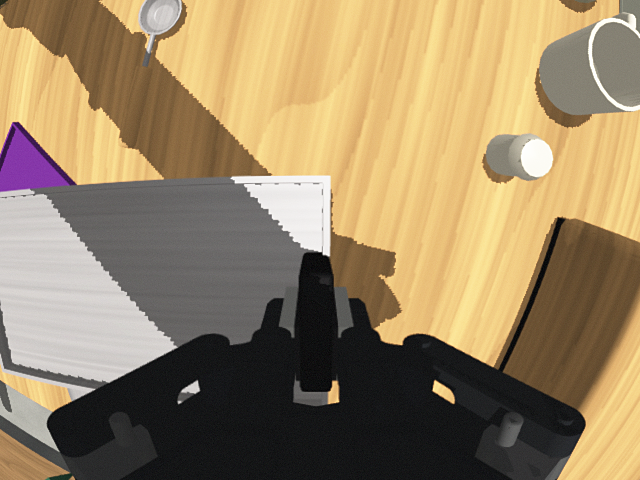

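```bash
python3 -m handwheel '{"xyz":[[0,0,0.15],[0,0,0.15],[0,0,0.15],[0,0,0]],"spin":[0,0,0,0],"jaw":[5,5,5,5]}' 20
python3 - <<'E'
from h import *
need([.5585,-.311,.17],101)
print(env.observe()["moment"].round(2))
for n in ["scene","side","wrist"]: cv2.imwrite(f"pics/{n}14.png",env.read_camera(n)[:,:,::-1])
a=cv2.imread("pics/scene14.png")[60:260,40:320];cv2.imwrite("pics/z14.png",cv2.resize(a,None,fx=2.8,fy=2.8,interpolation=cv2.INTER_CUBIC))
E
```

```text
clock: 22.0
eef_pos: [0.5551, -0.3081, 0.1938]
ee_rot: [-3.051, -0.021, 1.783]
force: [0.5, 0.3, -1.8]
grip_width: 0.127
t22.00 pos [ 0.5551 -0.3081  0.1938] rot [-174.8    -1.21  102.15] F [ 0.5  0.3 -1.8] w10.9 j7 0.82
shift units [-0.1   0.12  0.59] spin units 0.14
[ 0.   -0.22  0.03]
```

View pics/z14.png

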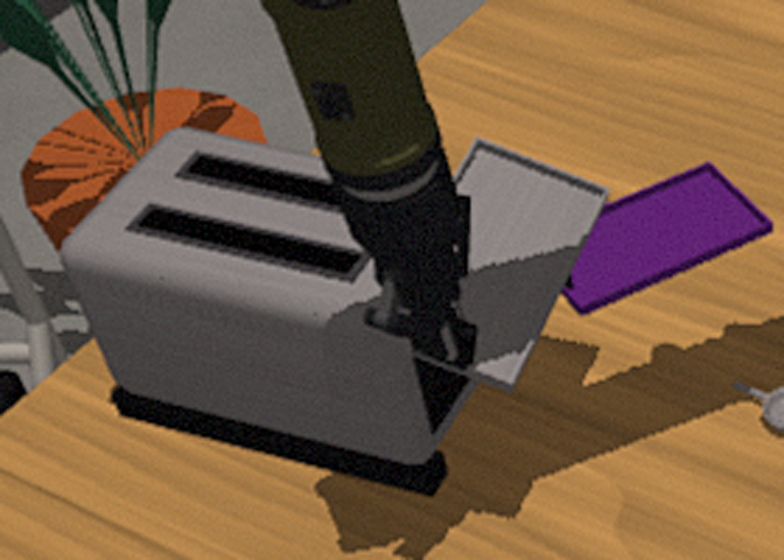

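View pics/wrist14.png

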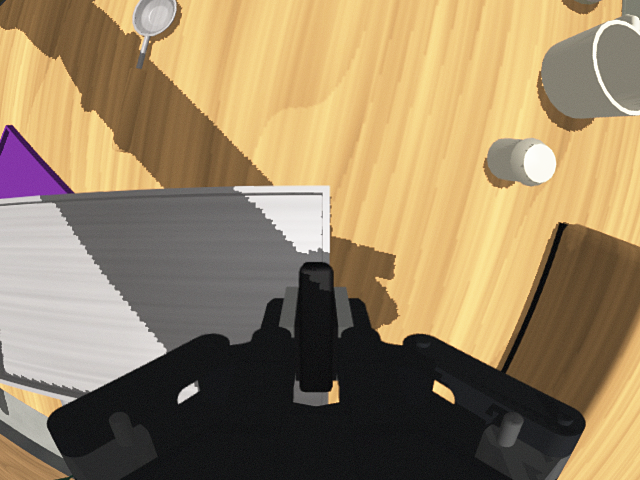

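```bash
python3 -m handwheel '{"xyz":[[0,0,-0.3],[0,0,-0.3],[0,0,-0.2],[-0.2,0,0],[-0.25,0,0],[0,0,0]],"spin":[0.1,0,0,0,0,0],"jaw":[5,5,5,5,5,5]}' 20
python3 - <<'E'
from h import *
need([.5585,-.325,.205],101)
print(env.observe()["moment"].round(2))
E
```

```text
clock: 22.75
eef_pos: [0.5624, -0.328, 0.2251]
ee_rot: [-3.049, -0.019, 1.768]
force: [0.2, -1.2, -1.2]
grip_width: 0.129
t22.75 pos [ 0.5624 -0.328   0.2251] rot [-174.69   -1.07  101.28] F [ 0.2 -1.2 -1.2] w11.0 j7 0.83
shift units [ 0.08 -0.03  0.51] spin units 0.04
[ 0.03 -0.23  0.03]
```

```bash
python3 -m handwheel '{"xyz":[[0,0,0.2],[0,0,0.2],[0,0,0.2],[0,0,0.2],[0,0,0.2],[0,0,0.2]],"spin":[0,0,0,0,0,0],"jaw":[5,5,5,5,5,5]}' 20
python3 - <<'E'
from h import *
need([.5585,-.325,.18],101)
print(env.observe()["moment"].round(2))
cv2.imwrite("pics/w15.png",env.read_camera("wrist")[:,:,::-1])
E
```

```text
clock: 23.35
eef_pos: [0.5595, -0.3269, 0.1942]
ee_rot: [-3.058, -0.019, 1.768]
force: [-9.4, 10.8, 37.9]
grip_width: 0.128
t23.35 pos [ 0.5595 -0.3269  0.1942] rot [-175.23   -1.08  101.32] F [-9.4 10.8 37.9] w11.0 j7 0.84
shift units [0.04 0.02 0.35] spin units 0.04
[ 0.88  2.88 -0.54]
```

View pics/w15.png

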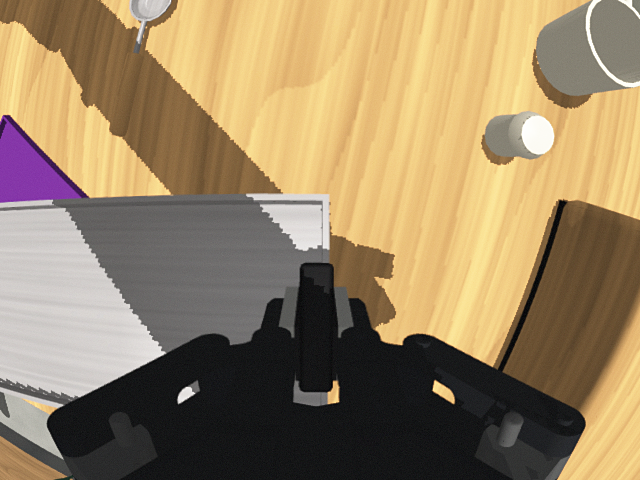

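```bash
python3 -m handwheel '{"xyz":[[0,0,0.2],[0,0,0.2],[0,0,0.2]],"spin":[0,0,0],"jaw":[5,5,5]}' 20
python3 - <<'E'
from h import *
need([.5585,-.325,.18],101)
print(env.observe()["moment"].round(2))
cv2.imwrite("pics/w16.png",env.read_camera("wrist")[:,:,::-1])
a=env.read_camera("scene")[60:260,40:320,::-1];cv2.imwrite("pics/z16.png",cv2.resize(a,None,fx=2.8,fy=2.8,interpolation=cv2.INTER_CUBIC))
E
```

```text
clock: 23.7
eef_pos: [0.5594, -0.3269, 0.1943]
ee_rot: [-3.073, -0.015, 1.769]
force: [-9.3, 8.6, 34.4]
grip_width: 0.132
t23.70 pos [ 0.5594 -0.3269  0.1943] rot [-176.07   -0.85  101.38] F [-9.3  8.6 34.4] w11.3 j7 0.84
shift units [0.04 0.01 0.36] spin units 0.05
[ 0.97  2.71 -0.5 ]
```

View pics/w16.png

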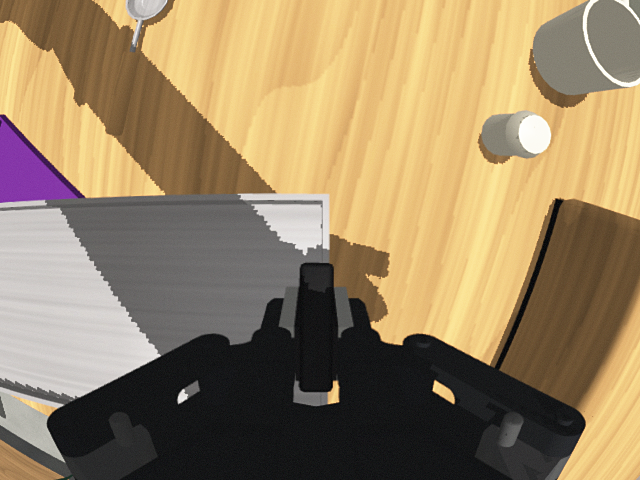

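View pics/z16.png

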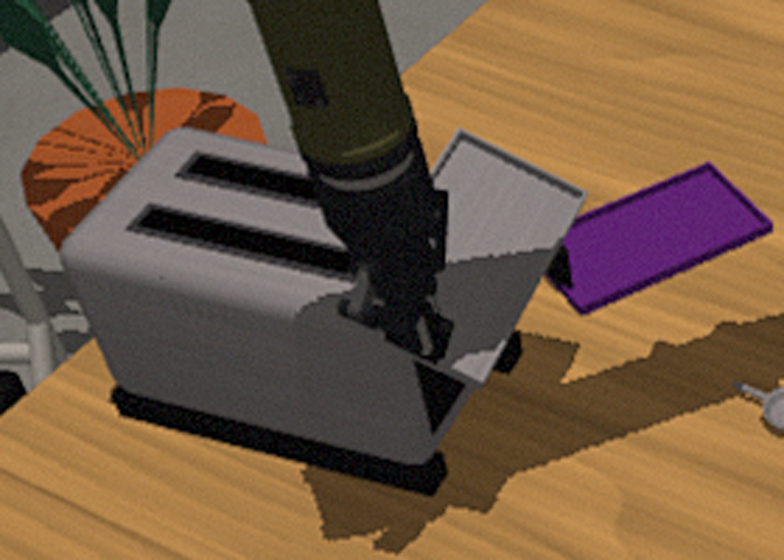

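```bash
python3 -m handwheel '{"xyz":[[0,0,0.32],[0,0,0.32],[0,0,0.32]],"spin":[0,0,0],"jaw":[5,5,5]}' 20
python3 - <<'E'
from h import *
need([.5585,-.325,.18],101)
print(env.observe()["moment"].round(2))
cv2.imwrite("pics/w17.png",env.read_camera("wrist")[:,:,::-1])
E
```

```text
clock: 24.1
eef_pos: [0.5575, -0.3217, 0.176]
ee_rot: [-3.084, -0.022, 1.771]
force: [-5.6, 8.2, 24.0]
grip_width: 0.127
t24.10 pos [ 0.5575 -0.3217  0.176 ] rot [-176.7    -1.27  101.47] F [-5.6  8.2 24. ] w10.8 j7 0.85
shift units [-0.08  0.   -0.1 ] spin units 0.06
[ 1.04  1.75 -0.42]
```

View pics/w17.png

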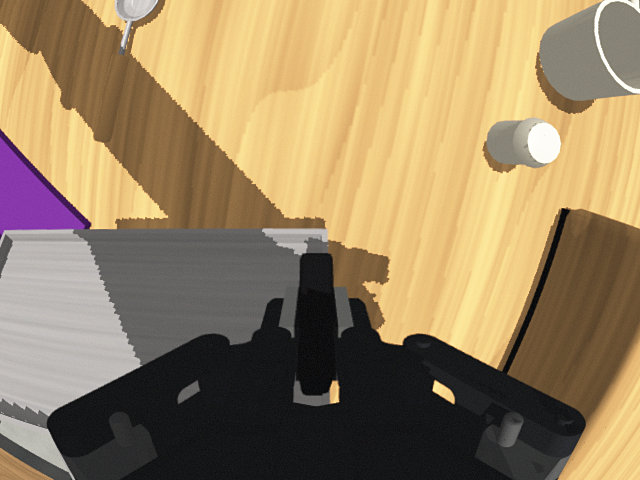

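```bash
python3 -m handwheel '{"xyz":[[0,0,0.28],[0,0,0.28]],"spin":[0,0],"jaw":[5,5]}' 20
python3 - <<'E'
from h import *
need([.5585,-.325,.18],101)
cv2.imwrite("pics/w18.png",env.read_camera("wrist")[:,:,::-1])
a=env.read_camera("scene")[60:260,40:320,::-1];cv2.imwrite("pics/z18.png",cv2.resize(a,None,fx=2.8,fy=2.8,interpolation=cv2.INTER_CUBIC))
E
```

```text
clock: 24.35
eef_pos: [0.5593, -0.3159, 0.1613]
ee_rot: [-3.093, -0.028, 1.776]
force: [-4.7, 11.2, 23.2]
grip_width: 0.132
t24.35 pos [ 0.5593 -0.3159  0.1613] rot [-177.22   -1.6   101.73] F [-4.7 11.2 23.2] w11.2 j7 0.86
shift units [-0.21 -0.09 -0.47] spin units 0.09
```

View pics/w18.png

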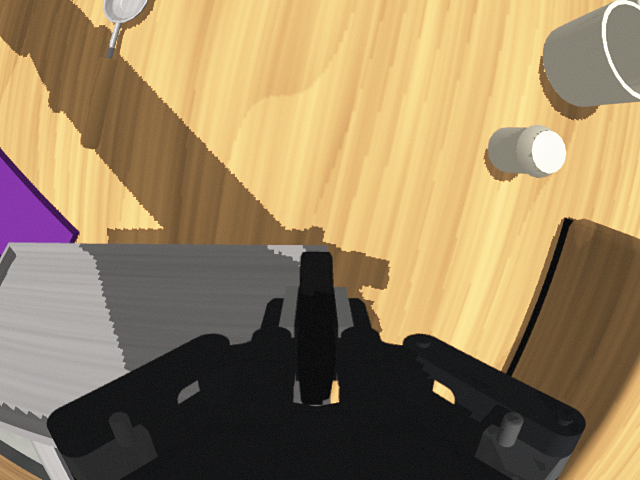

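View pics/z18.png

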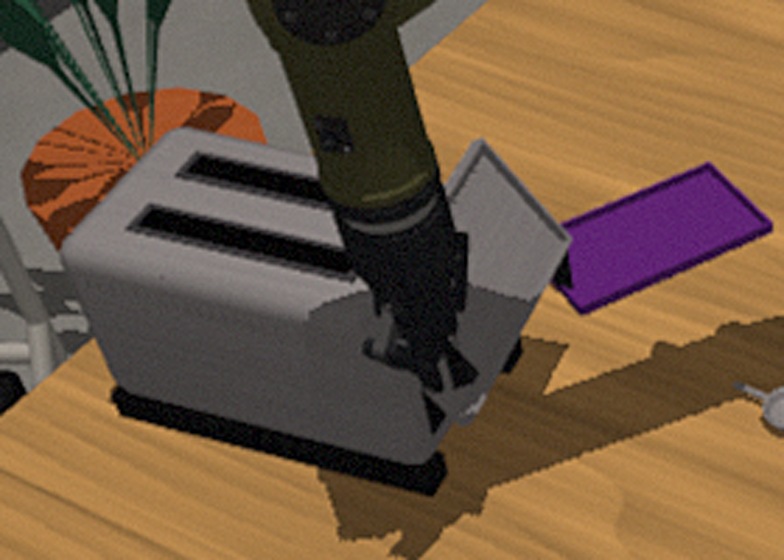

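```bash
cat >> h.py <<'E'
def tilt(cam,pts,frees=True):
    """pts: list of (tray-local xyz m, pixel). fits phi, dz,dy slip"""
    i=env.camera_info(cam);o=env.observe();R=Rn.from_euler("xyz",o["ee_rot"]).as_matrix()
    M=np.stack([-R[:,1],-R[:,0],-R[:,2]],1); P=o["eef_pos"]-.0187*R[:,2]
    L=np.array([p[0] for p in pts]);U=np.array([p[1] for p in pts])
    def pose(q): 
        A=M@Rn.from_euler("xy",[q[0],q[3]]).as_matrix(); return A,lambda l:(l-np.array([-.099,q[1],.0387+q[2]]))@A.T+P
    def r(q): return np.r_[(proj(i,pose(q)[1](L))-U).ravel(),q[1]*200,q[2]*200,q[3]*20]
    s=min((least_squares(r,[a,0,0,0]) for a in(-.6,.6)),key=lambda s:s.cost)
    A,f=pose(s.x)
    print("phi %.1f slip y,z mm %s pitch %.1f"%(np.degrees(s.x[0]),(s.x[1:3]*1e3).round(1),np.degrees(s.x[3])),"res",np.abs(s.fun).max().round(1),"tray origin",f(np.zeros((1,3)))[0].round(3),"tilt of tray z deg %.1f"%np.degrees(np.arccos(A[2,2])),"long %.1f side %.1f"%tuple(np.degrees(np.arcsin(A[2,:2]))))
    cs=f(np.array([[x,y,0] for x in(-.105,.105) for y in(-.057,.057)]));print("corners z",cs[:,2].round(3))
E
python3 - <<'E'
from h import *
q=lambda p:z1(p,(40,60),2.8)
tilt("scene",[((.105,.057,.012),q((482,142))),((.105,-.057,.012),q((570,236)))])
E
```

```text
phi 57.2 slip y,z mm [ 4.9 -4.2] pitch -1.3 res 1.2 tray origin [ 0.467 -0.361  0.162] tilt of tray z deg 55.6 long 4.1 side 55.3
corners z [0.107 0.201 0.122 0.216]
```

```bash
python3 -m handwheel '{"xyz":[[0,0,0],[0,0,-0.05],[0.1,0,-0.2],[0.2,0,-0.4],[0.3,0,-0.5],[0.3,0,-0.6],[0.3,0,-0.6],[0.3,0,-0.5],[0,0,-0.2],[0,0,0]],"spin":[0,0,0,0,0,0,0,0,0,0],"jaw":[3,3,3,3,3,3,3,3,3,3]}' 110
python3 - <<'E'
from h import *
need([.59,.047,.28],95)
for n in ["scene","side","wrist"]: cv2.imwrite(f"pics/{n}19.png",env.read_camera(n)[:,:,::-1])
a=cv2.imread("pics/scene19.png")[40:260,80:340];cv2.imwrite("pics/z19.png",cv2.resize(a,None,fx=2.7,fy=2.7,interpolation=cv2.INTER_CUBIC))
a=cv2.imread("pics/side19.png")[120:320,260:480];cv2.imwrite("pics/zs19.png",cv2.resize(a,None,fx=3,fy=3,interpolation=cv2.INTER_CUBIC))
E
```

```text
clock: 25.45
eef_pos: [0.552, -0.2533, 0.2907]
ee_rot: [-3.091, -0.031, 1.777]
force: [0.4, -0.8, -1.7]
grip_width: 0.13
t25.45 pos [ 0.552  -0.2533  0.2907] rot [-177.13   -1.77  101.79] F [ 0.4 -0.8 -1.7] w11.1 j7 0.72
shift units [7.14 2.49 0.37] spin units 0.85
```

View pics/z19.png

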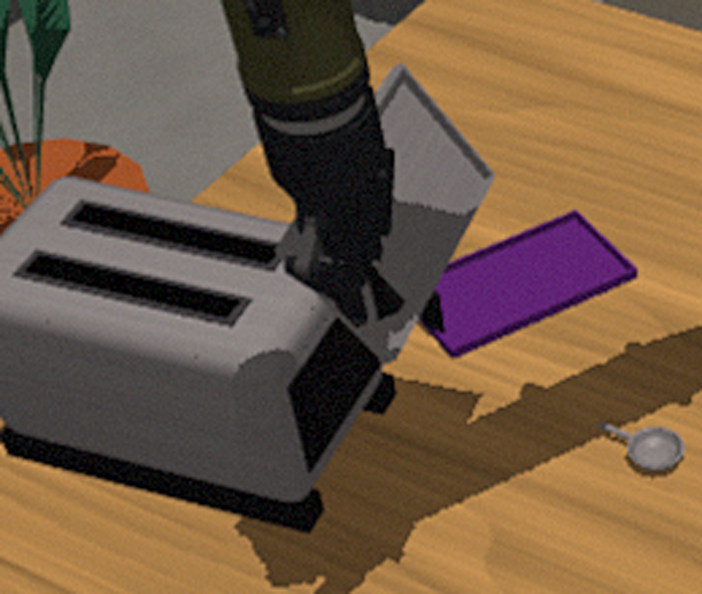

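View pics/zs19.png

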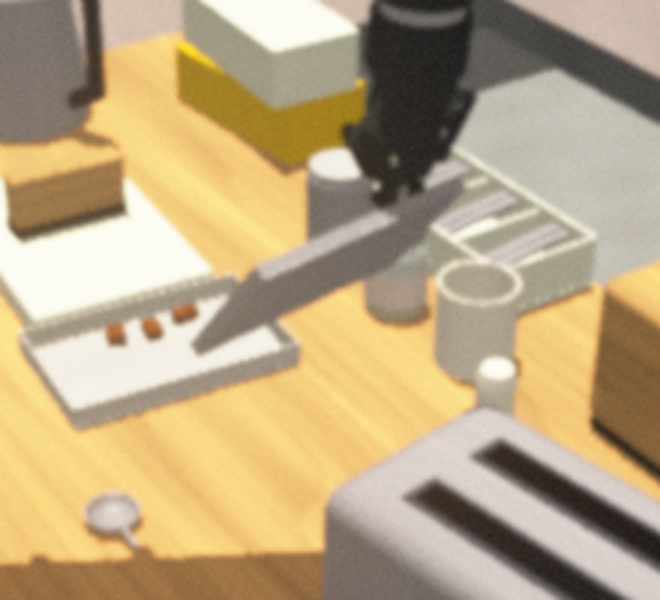

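```bash
python3 - <<'E'
from h import *
q=lambda p:z1(p,(80,40),2.7)
d=lambda p:z1(p,(260,120),3)
tilt("scene",[((.105,.057,.012),q((402,66))),((.105,-.057,.012),q((492,177))),((-.105,-.057,.012),q((392,362)))])
tilt("side",[((.105,.057,.0),d((258,280))),((.105,.057,.012),d((256,268))),((.105,-.057,.0),d((196,353))),((-.105,.057,.012),d((462,163)))])
E
```

```text
phi 58.0 slip y,z mm [ 1.2 -4.4] pitch -0.1 res 0.9 tray origin [ 0.46  -0.301  0.292] tilt of tray z deg 56.2 long 3.1 side 56.0
corners z [0.239 0.334 0.251 0.345]
phi 55.7 slip y,z mm [ -7.1 -14. ] pitch 1.9 res 2.8 tray origin [ 0.46  -0.297  0.3  ] tilt of tray z deg 53.8 long 1.2 side 53.8
corners z [0.252 0.344 0.256 0.348]
```

```bash
python3 -m handwheel '{"xyz":[[0,0,0.3],[0,0,0.5],[-0.2,0,0.5],[-0.4,0,0.3],[-0.5,0,0],[-0.4,0,0],[-0.2,0,0],[0,0,0]],"spin":[0,0,0,0,0,0,0,0],"jaw":[3,3,3,3,3,3,3,3]}' 60
python3 - <<'E'
from h import *
need([.5,-.3,.225],101)
p=env.observe()["eef_pos"];print("u",(p[:2]-[.470,-.374])@[-.186,.983])
a=env.read_camera("scene")[40:260,80:340,::-1];cv2.imwrite("pics/z20.png",cv2.resize(a,None,fx=2.7,fy=2.7,interpolation=cv2.INTER_CUBIC))
E
```

```text
clock: 26.4
eef_pos: [0.5548, -0.3208, 0.2047]
ee_rot: [-3.071, -0.042, 1.77]
force: [-0.9, 0.5, -1.3]
grip_width: 0.122
t26.40 pos [ 0.5548 -0.3208  0.2047] rot [-175.95   -2.4   101.42] F [-0.9  0.5 -1.3] w10.4 j7 0.85
shift units [ 0.8  -1.27 -0.39] spin units 0.05
u 0.03650123490096731
```

View pics/z20.png

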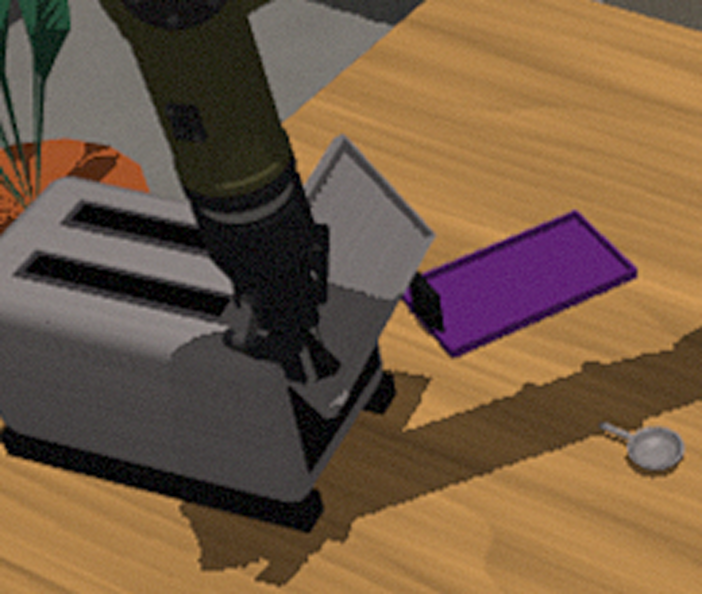

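```bash
python3 -m handwheel '{"xyz":[[0,0,-0.4],[0,0,-0.25],[-0.25,0,-0.05],[-0.3,0,-0.05],[-0.25,0,-0.05]],"spin":[0,0,0,0,0],"jaw":[3,3,3,3,3]}' 20
python3 - <<'E'
from h import *
need([.5,-.3,.225],101)
p=env.observe()["eef_pos"];print("u",(p[:2]-[.470,-.374])@[-.186,.983])
E
```

```text
clock: 26.95
eef_pos: [0.5668, -0.3505, 0.2407]
ee_rot: [-3.076, -0.043, 1.777]
force: [-0.3, -0.5, -2.1]
grip_width: 0.123
t26.95 pos [ 0.5668 -0.3505  0.2407] rot [-176.27   -2.45  101.84] F [-0.3 -0.5 -2.1] w10.5 j7 0.90
shift units [ 1.56 -1.34  0.55] spin units 0.10
u 0.005144734077348039
```

```bash
python3 -m handwheel '{"xyz":[[0,0,0.2],[-0.1,0,0.2],[-0.2,0,0.1]],"spin":[0,0,0],"jaw":[3,3,3]}' 20
python3 - <<'E'
from h import *
need([.5,-.3,.225],101)
p=env.observe()["eef_pos"];print("u",(p[:2]-[.470,-.374])@[-.186,.983])
cv2.imwrite("pics/w21.png",env.read_camera("wrist")[:,:,::-1])
a=env.read_camera("scene")[40:260,80:340,::-1];cv2.imwrite("pics/z21.png",cv2.resize(a,None,fx=2.7,fy=2.7,interpolation=cv2.INTER_CUBIC))
E
```

```text
clock: 27.25
eef_pos: [0.5672, -0.3597, 0.2212]
ee_rot: [-3.076, -0.051, 1.777]
force: [-6.9, 11.0, 15.8]
grip_width: 0.125
t27.25 pos [ 0.5672 -0.3597  0.2212] rot [-176.26   -2.94  101.79] F [-6.9 11.  15.8] w10.7 j7 0.92
shift units [ 1.81 -1.34  0.09] spin units 0.10
u -0.004062116394607693
```

View pics/z21.png

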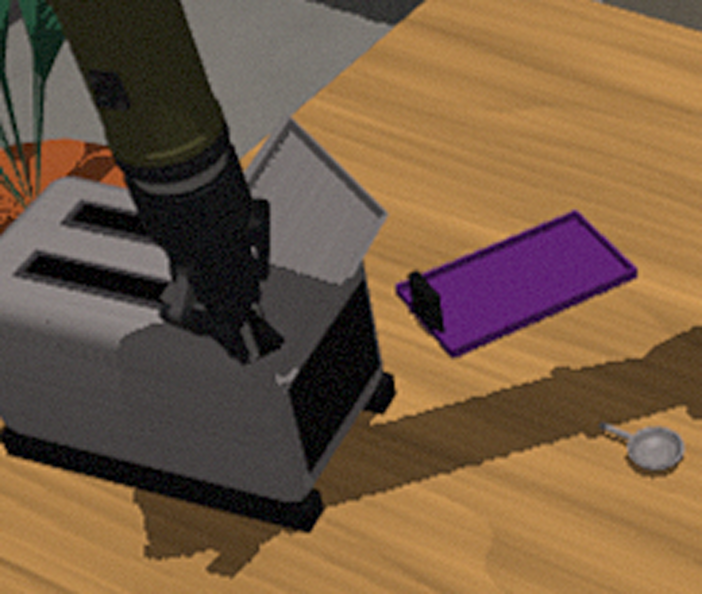

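```bash
python3 -m handwheel '{"xyz":[[-0.25,0,0.2],[-0.25,0,0.2]],"spin":[0,0],"jaw":[3,3]}' 20
python3 - <<'E'
from h import *
need([.5,-.3,.225],101)
p=env.observe()["eef_pos"];print("u",(p[:2]-[.470,-.374])@[-.186,.983])
cv2.imwrite("pics/w22.png",env.read_camera("wrist")[:,:,::-1])
a=env.read_camera("scene")[40:260,80:340,::-1];cv2.imwrite("pics/z22.png",cv2.resize(a,None,fx=2.7,fy=2.7,interpolation=cv2.INTER_CUBIC))
E
```

```text
clock: 27.55
eef_pos: [0.5725, -0.3689, 0.2143]
ee_rot: [-3.084, -0.068, 1.784]
force: [-6.7, 17.1, 37.8]
grip_width: 0.125
t27.55 pos [ 0.5725 -0.3689  0.2143] rot [-176.71   -3.87  102.21] F [-6.7 17.1 37.8] w10.7 j7 0.95
shift units [ 2.08 -1.41 -0.05] spin units 0.15
u -0.014013611556215423
```

View pics/z22.png

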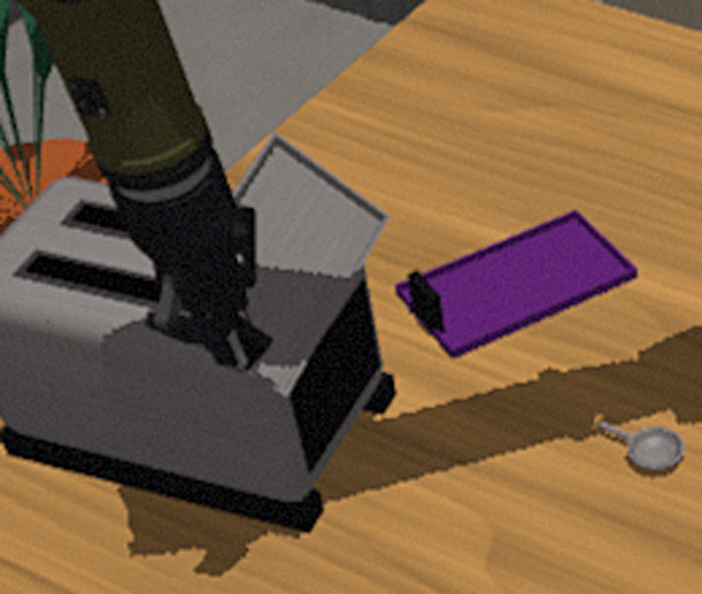

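```bash
python3 - <<'E'
from h import *
q=lambda p:z1(p,(80,40),2.7)
tilt("scene",[((.105,.057,.012),q((276,138))),((.105,-.057,.012),q((386,217)))])
E
python3 -m handwheel '{"xyz":[[0,0,0],[0.05,0,-0.2],[0.2,0,-0.4],[0.3,0,-0.5],[0.4,0,-0.6],[0.5,0,-0.5],[0.5,0,-0.4],[0.4,0,-0.1],[0.2,0,0],[0,0,0]],"spin":[0,0,0,0,0,0,0,0,0,0],"jaw":[3,3,3,3,3,3,3,3,3,3]}' 110
python3 - <<'E'
from h import *
need([.59,.047,.28],95)
for n in ["scene","side","wrist"]: cv2.imwrite(f"pics/{n}23.png",env.read_camera(n)[:,:,::-1])
a=cv2.imread("pics/scene23.png")[40:260,80:340];cv2.imwrite("pics/z23.png",cv2.resize(a,None,fx=2.7,fy=2.7,interpolation=cv2.INTER_CUBIC))
a=cv2.imread("pics/side23.png")[120:320,260:480];cv2.imwrite("pics/zs23.png",cv2.resize(a,None,fx=3,fy=3,interpolation=cv2.INTER_CUBIC))
E
```

```text
phi 41.5 slip y,z mm [ 4.7 -4.3] pitch -1.0 res 1.6 tray origin [ 0.48  -0.409  0.21 ] tilt of tray z deg 37.9 long 4.2 side 37.6
corners z [0.167 0.237 0.183 0.252]
clock: 28.65
eef_pos: [0.5572, -0.2711, 0.3327]
ee_rot: [-3.081, -0.069, 1.781]
force: [0.4, -0.5, -1.2]
grip_width: 0.125
t28.65 pos [ 0.5572 -0.2711  0.3327] rot [-176.55   -3.97  102.05] F [ 0.4 -0.5 -1.2] w10.7 j7 0.77
shift units [7.5  2.57 1.69] spin units 0.88
```

View pics/z23.png

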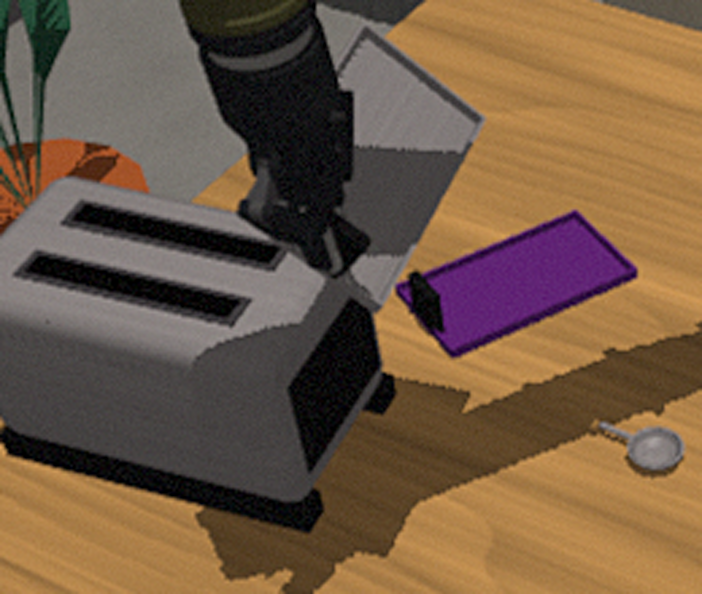

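View pics/zs23.png

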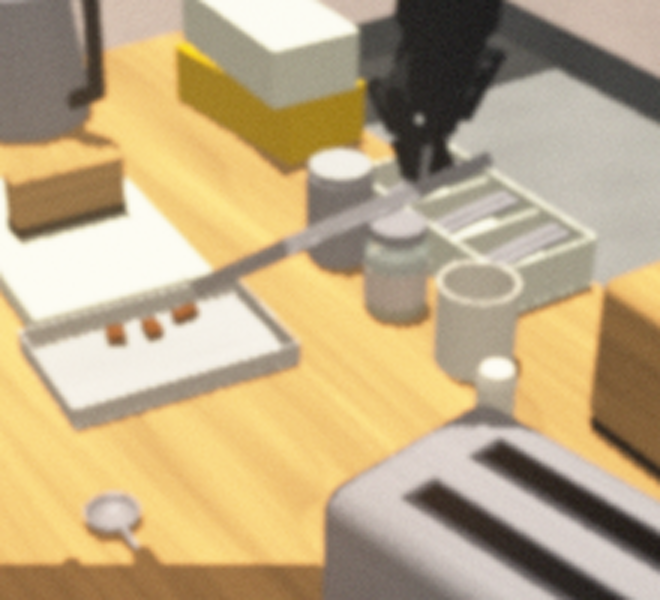

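```bash
python3 - <<'E'
from h import *
q=lambda p:z1(p,(80,40),2.7)
d=lambda p:z1(p,(260,120),3)
tilt("scene",[((.105,.057,.012),q((365,30))),((.105,-.057,.012),q((483,120))),((-.105,-.057,.012),q((378,308)))])
tilt("side",[((.105,.057,.012),d((286,242))),((.105,-.057,.0),d((192,291))),((-.105,.057,.012),d((491,155)))])
E
```

```text
phi 41.2 slip y,z mm [ 1.9 -6.6] pitch 0.5 res 1.9 tray origin [ 0.464 -0.313  0.329] tilt of tray z deg 37.4 long 3.0 side 37.2
corners z [0.289 0.358 0.3   0.369]
phi 38.7 slip y,z mm [  1.8 -11.4] pitch -0.9 res 2.3 tray origin [ 0.463 -0.309  0.335] tilt of tray z deg 35.0 long 4.4 side 34.6
corners z [0.294 0.359 0.311 0.375]
```

```bash
python3 -m handwheel '{"xyz":[[-0.2,0,0.3],[-0.3,0,0.5],[-0.2,0,0.6],[0,0,0.6],[0,0,0.5],[0,0,0.3],[0,0,0.1],[0,0,0]],"spin":[0,0,0,0,0,0,0,0],"jaw":[3,3,3,3,3,3,3,3]}' 60
python3 - <<'E'
from h import *
p=env.observe()["eef_pos"];print("u",(p[:2]-[.470,-.374])@[-.186,.983])
need(p+[-.186*0,0,0]+np.array([-.186,.983,0])*(.052-(p[:2]-[.470,-.374])@[-.186,.983])+[0,0,.19-p[2]],101)
E
```

```text
clock: 29.6
eef_pos: [0.548, -0.3043, 0.1994]
ee_rot: [-3.067, -0.068, 1.766]
force: [-0.1, -0.5, -0.9]
grip_width: 0.126
u 0.05396628096182979
t29.60 pos [ 0.548  -0.3043  0.1994] rot [-175.75   -3.9   101.16] F [-0.1 -0.5 -0.9] w10.8 j7 0.84
shift units [-0.07  0.02  0.23] spin units 0.02
```

```bash
python3 -m handwheel '{"xyz":[[-0.04,0,0.2],[0,0,0.2],[0,0,0.2]],"spin":[0,0,0],"jaw":[3,3,3]}' 20
python3 - <<'E'
from h import *
p=env.observe()["eef_pos"];print("u",(p[:2]-[.470,-.374])@[-.186,.983])
need(p)
E
```

```text
clock: 29.9
eef_pos: [0.548, -0.3063, 0.1768]
ee_rot: [-3.072, -0.064, 1.766]
force: [0.5, 0.1, -1.7]
grip_width: 0.126
u 0.05205225627533743
t29.90 pos [ 0.548  -0.3063  0.1768] rot [-176.     -3.68  101.18] F [ 0.5  0.1 -1.7] w10.8 j7 0.85
shift units [0. 0. 0.]
```

```bash
python3 -m handwheel '{"xyz":[[0,0,0.2],[0,0,0.2]],"spin":[0,0],"jaw":[3,3]}' 20
python3 - <<'E'
from h import *
p=env.observe()["eef_pos"];print("u",(p[:2]-[.470,-.374])@[-.186,.983])
need(p)
a=env.read_camera("scene")[40:260,80:340,::-1];cv2.imwrite("pics/z24.png",cv2.resize(a,None,fx=2.7,fy=2.7,interpolation=cv2.INTER_CUBIC))
E
```

```text
clock: 30.1
eef_pos: [0.547, -0.3054, 0.1601]
ee_rot: [-3.073, -0.064, 1.766]
force: [-0.6, 2.7, 11.1]
grip_width: 0.124
u 0.0531196282419794
t30.10 pos [ 0.547  -0.3054  0.1601] rot [-176.07   -3.65  101.21] F [-0.6  2.7 11.1] w10.6 j7 0.85
shift units [0. 0. 0.]
```

View pics/z24.png

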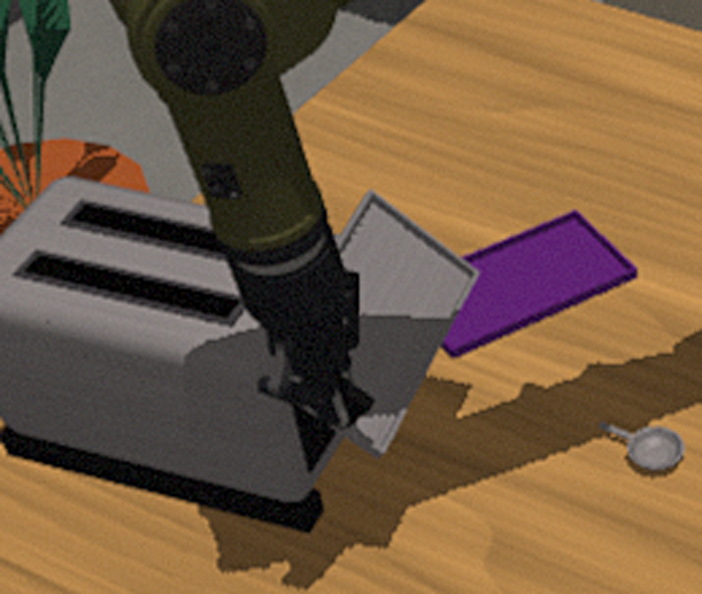

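```bash
python3 -m handwheel '{"xyz":[[0,0,0.24]],"spin":[0],"jaw":[3]}' 20
python3 - <<'E'
from h import *
p=env.observe()["eef_pos"];need(p)
a=env.read_camera("scene")[40:260,80:340,::-1];cv2.imwrite("pics/z25.png",cv2.resize(a,None,fx=2.7,fy=2.7,interpolation=cv2.INTER_CUBIC))
E
```

```text
clock: 30.25
eef_pos: [0.5475, -0.3045, 0.153]
ee_rot: [-3.076, -0.063, 1.768]
force: [1.4, 4.7, 13.8]
grip_width: 0.125
t30.25 pos [ 0.5475 -0.3045  0.153 ] rot [-176.24   -3.64  101.27] F [ 1.4  4.7 13.8] w10.6 j7 0.86
shift units [0. 0. 0.]
```

View pics/z25.png

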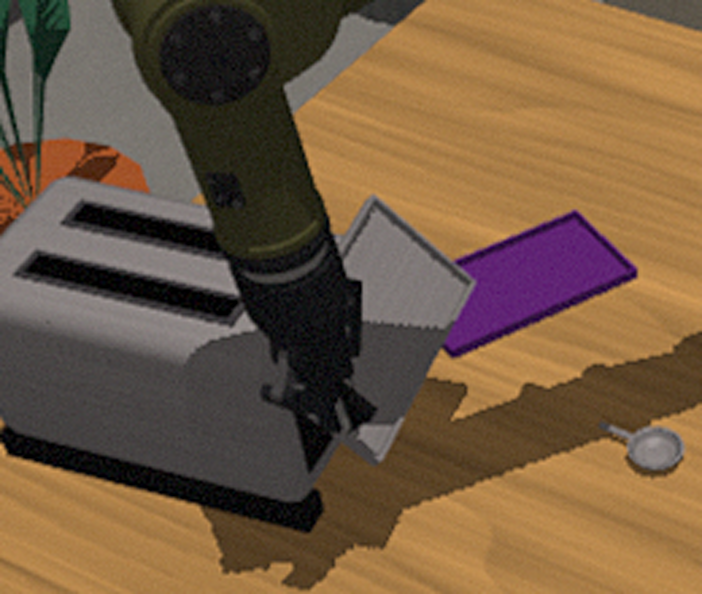

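```bash
python3 - <<'E'
from h import *
q=lambda p:z1(p,(80,40),2.7)
tilt("scene",[((.105,.057,.012),q((374,198))),((.105,-.057,.012),q((475,283))),((-.105,-.057,.012),q((377,463)))])
E
```

```text
phi 48.2 slip y,z mm [ 0.8 -7.5] pitch 0.1 res 1.5 tray origin [ 0.455 -0.345  0.153] tilt of tray z deg 44.6 long 3.7 side 44.3
corners z [0.107 0.186 0.12  0.2  ]
```

```bash
python3 -m handwheel '{"xyz":[[0,0,0],[0.1,0,-0.1],[0.2,0,-0.4],[0.3,0,-0.6],[0.4,0,-0.6],[0.5,0,-0.6],[0.5,0,-0.5],[0.5,0,-0.4],[0.5,0,-0.1],[0.5,0,0],[0.5,0,0],[0.5,0,0],[0.5,0,0],[0.5,0,0],[0.4,0,0],[0.2,0,0],[0,0,0]],"spin":[0,0,0,0,0,0,0,0,0,0,0,0,0,0,0,0,0],"jaw":[3,3,3,3,3,3,3,3,3,3,3,3,3,3,3,3,3]}' 110
python3 - <<'E'
from h import *
need([.5945,.069,.27],85)
E
```

```text
clock: 32.0
eef_pos: [0.5071, -0.0607, 0.3203]
ee_rot: [-3.091, -0.061, 1.766]
force: [-0.7, -1.1, -1.7]
grip_width: 0.122
t32.00 pos [ 0.5071 -0.0607  0.3203] rot [-177.09   -3.48  101.19] F [-0.7 -1.1 -1.7] w10.4 j7 0.32
shift units [2.68 2.84 1.28] spin units 2.02
```

```bash
python3 -m handwheel '{"xyz":[[0.2,0.2,0.05],[0.4,0.4,0.1],[0.4,0.4,0.1],[0.4,0.4,0.1],[0.4,0.4,0.1],[0.4,0.4,0.1],[0.2,0.3,0.05],[0,0,0],[0,0,0],[0,0,0],[0,0,0],[0,0,0]],"spin":[0,0,0,0,0,0,0,0.5,0.5,0.5,0.5,0],"jaw":[3,3,3,3,3,3,3,3,3,3,3,3]}' 110
python3 - <<'E'
from h import *
need([.5945,.069,.27],85)
for n in ["scene","side"]: cv2.imwrite(f"pics/{n}26.png",env.read_camera(n)[:,:,::-1])
E
```

```text
clock: 33.2
eef_pos: [0.5965, 0.0699, 0.2867]
ee_rot: [-3.068, -0.039, 1.48]
force: [-0.2, 0.3, -1.6]
grip_width: 0.125
t33.20 pos [0.5965 0.0699 0.2867] rot [-175.79   -2.21   84.77] F [-0.2  0.3 -1.6] w10.7 j7 -0.13
shift units [-0.04 -0.02  0.42] spin units -0.03
```

View pics/scene26.png

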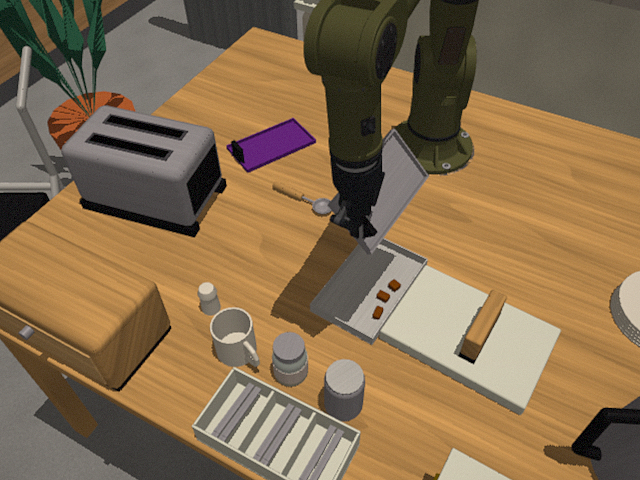

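View pics/side26.png

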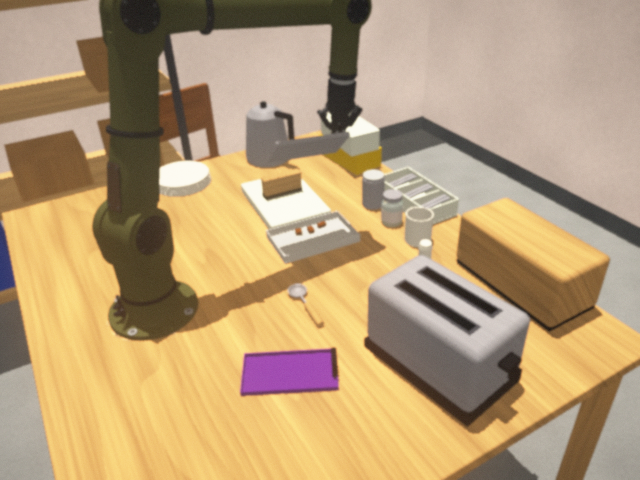

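```bash
python3 - <<'E'
import cv2
a=cv2.imread("pics/scene26.png")[110:270,310:450];cv2.imwrite("pics/z26.png",cv2.resize(a,None,fx=3.7,fy=3.7,interpolation=cv2.INTER_CUBIC))
a=cv2.imread("pics/side26.png")[90:190,230:400];cv2.imwrite("pics/zs26.png",cv2.resize(a,None,fx=4.5,fy=4.5,interpolation=cv2.INTER_CUBIC))
E
```

```text
(no output)
```

View pics/z26.png

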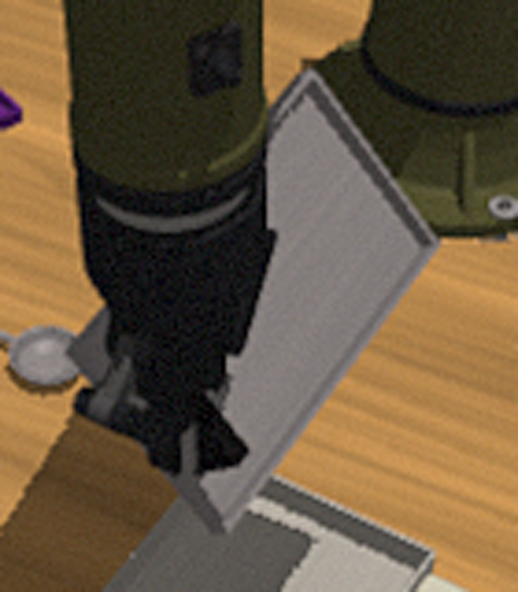

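View pics/zs26.png

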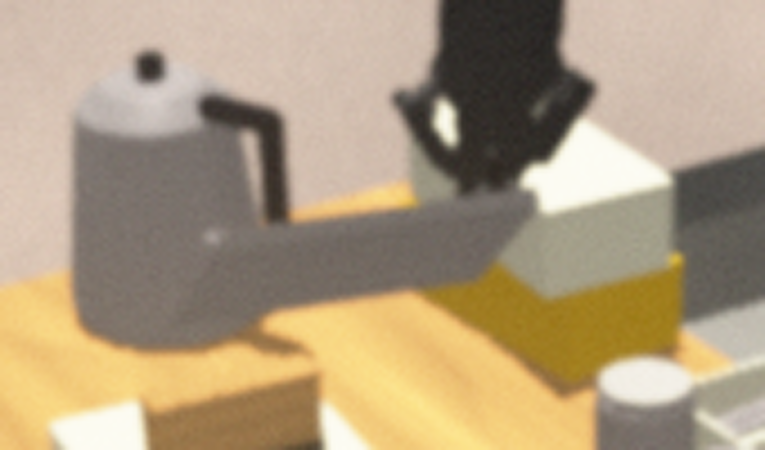

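```bash
python3 - <<'E'
from h import *
q=lambda p:z1(p,(310,110),3.7)
d=lambda p:z1(p,(230,90),4.5)
tilt("scene",[((.105,.057,.012),q((311,70))),((.105,-.057,.012),q((437,238))),((-.105,-.057,.012),q((222,528))),((-.105,.057,.012),q((70,350)))])
tilt("side",[((.105,.057,.012),d((210,235))),((-.105,-.057,.0),d((487,277))),((-.105,.057,.012),d((537,200))),((.105,-.057,.0),d((185,318)))])
E
```

```text
phi 48.4 slip y,z mm [ 1.2 -7.4] pitch -0.7 res 1.6 tray origin [0.496 0.056 0.292] tilt of tray z deg 46.4 long 4.9 side 45.9
corners z [0.242 0.324 0.26  0.342]
phi 45.0 slip y,z mm [-6.3 -7.1] pitch -0.8 res 3.8 tray origin [0.495 0.052 0.295] tilt of tray z deg 43.0 long 5.0 side 42.6
corners z [0.248 0.325 0.266 0.343]
```

```bash
python3 -m handwheel '{"xyz":[[0,0,0],[0,0,0],[0,0,0]],"spin":[0,0,0],"jaw":[3,3,3]}' 110
python3 - <<'E'
from h import *
need([.5945,.069,.28],85)
print(abs(env.observe()["joint_velocities"]).max())
print(env.sign_off())
E
```

```text
clock: 33.6
eef_pos: [0.5967, 0.0697, 0.2866]
ee_rot: [-3.068, -0.039, 1.484]
force: [0.5, -1.1, -1.6]
grip_width: 0.128
t33.60 pos [0.5967 0.0697 0.2866] rot [-175.8    -2.22   85.01] F [ 0.5 -1.1 -1.6] w10.9 j7 -0.12
shift units [-0.03 -0.04  0.17] spin units 0.00
0.006257691483811431
the job is handed in; nothing more can be done
None
```

The job is done and handed in at 33.6 s. All three crusts are in the waste tray, the scraper stands upright on the board, and the crumb tray is held tipped over the waste tray.

- **Crusts:** I wiped them off in one pass with the gripped scraper. In the pictures the fingers stayed above the crusts.
- **Tipping the crumb tray:** The moves could not tilt the tool, so I pressed the tray's underside on the edge of the toaster to turn it in a light grip. It went to about 55° first, then 37°, then about 45°. I then gripped it at 110 N.
- **Last checks:**
  - **Tilt:** the scene camera gave 46° and the side camera 43°, so they differ by about 3°. That includes about 5° of endways lean.
  - **Position:** the tray's origin is at about (0.496, 0.055), within a few millimetres of my estimate of the waste tray's centre.
  - **Height:** its lowest corner is about 0.24 m above the table.
  - **Stillness:** the arm was still when I handed in.
- **Forces:** The highest wrist force I read was about 42 N, while pressing on the toaster. I only read it between moves, so brief peaks could have been higher.
- **Bystanders:** The jar, mug, tin, spoon, shaker and the purple tray look unmoved in the last pictures.

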